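# Press the spring slide of a cutlery caddy and sort the spoon and fork it pushes out

### The arm

A 6-joint arm with a two-finger parallel gripper is mounted at the origin on the work surface. World frame = base frame: x ahead of the robot, y to its left, z up, the work surface at z = 0. Lengths are in mm, angles in rad, forces in N, time in s.
With the tool pointing down it reaches from about 275 to 1000 mm from the base axis. Payload 8.4 kg.
Tool frame: the origin (TCP) lies on the mounting face of the last link; the fingertips stand 173 mm ahead of it and the grasp point (between the pads) lies 155 mm ahead of it; z points along the fingers, y is the line along which they close (so a half turn about z gives the same grasp; the last joint's range is limited). The gripper opens to 85 mm and grips with 20 to 120 N. Pads are 22 mm wide; open, the fingers measure 114 mm over their backs; the gripper's body (76 mm by 85 mm) begins 54 mm behind the grasp point. The pads swing forward as they close: fully open they stand 13 mm farther back than shut.
Start: joints at [1.273, 0.353, 1.633, -0, 1.155, -0.002], TCP at [182.19, 597.86, 404.681] pointing down, gripper open.
Joint ranges: [-2.63, 2.63], [-0.92, 2.1], [0.06, 2.66], [-1.3, 4.44], [0, 2.69], [-3.02, 3.02]. Speed limits (rad/s): [2.22, 2.22, 2.79, 3.14, 3.14, 3.14].

### API

Orientations are given as [roll, pitch, yaw] about the fixed x, y, z axes, in that order (R = Rz(yaw) Ry(pitch) Rx(roll)).
In Python, from rig import r gives the robot as it stands.
- The arm moves only by the tool apply_moves, never from a script. Its argument "deltas" is a list of rows, each an object with "claw": the gripper command: -1 is fully open, 1 is shut, values between are in proportion; "delta_pos": the shift along the tool's x, y, z in cm, a list of three; "yaw": the turn about the tool's z in rad. In form: [{"claw": claw, "delta_pos": [tx, ty, tz], "yaw": yaw}, ...]. A call has 1 to 8 rows; each row shifts and turns the commanded pose from where the row before left it, along the tool's axes as they then stand; what a row does not reach is not made up. A row lasts 1/8 s, in which the tool goes at most 62.5 mm and 10.7 degrees, less where a joint would pass 70% of its speed; a pose out of reach is approached as far as the arm can. A call with a gripper value outside its range is refused whole. The fingers move at their own pace and stop on an object; "grip_force" is the grip in N (left out, the last holds). Time passes only in rows, so rows that do not move let the fingers close. It gives the time, the measured TCP pose, the force, the opening and the grip force at its end, in the units of the state.
- r.sense(): the state, without advancing time (a new reading comes with each control period).
- r.grab_frame(name): name is "side" or "top" or "wrist"; returns a dict with "img" (420x560x3 uint8, blue, green, red), "z_map" (420x560 float32, mm along the optical axis (not along the pixel's ray), 0 where there is no reading), "fx", "fy", "cx", "cy" (pixels), "eye" and "rotation" of the camera in the world; the wrist camera has in their place "T_tool_cam" (4x4, takes a point from camera to tool coordinates, whose origin is the TCP and whose axes are the flange's). Camera axes: x right, y up, looking along -z (the intrinsics and any distortion apply to the point x, -y, -z); pixel columns grow to the right and rows downward; lengths in mm; the calibration is good to about 2 mm. A picture is of the moment at which its call begins: read the wrist's pose just before it.
- r.sign_off(): hands the job in; it is judged then, once.
The state is a dict: "clock": time; "qpos": joint angles; "qvel": joint speeds; "joint_efforts": joint torques, N m; "eef_pos": TCP position; "tcp_rot": TCP orientation; "contact_force": force on the tool from outside, world axes, zero at the start; "wrist_torque": the same for the moment, N m; "opening": opening from 0.0 (shut) to 1.0 (fully open); "grasp_force": force on a finger pad.
Only numpy, scipy, OpenCV 4.12 (cv2) and the standard library are available. Lean on these libraries where they do the work, as an engineer would, in place of code of your own. Each camera call takes 0.05 s, during which the arm holds its last target. There are 200 camera calls.

### The job

Press the steel spring slide of the cutlery caddy, gently but all the way to its stop, so that it pushes the spoon and the fork out of their lanes together. Then take them one at a time: lay the spoon flat on the thali plate and the fork flat in the wooden tray, letting neither fall. Leave the katoris, the tumbler and the pickle jar where they stand.

Things in the scene. Friction and masses are not known exactly. Their poses are not given: they have to be found in the camera images.
- caddy: dark wooden cutlery caddy, fixed. Origin: on the table; x across its two lanes, y along them, z up; sizes in mm. Base 6 thick, x -62..62, y -175..110. Lanes 41 wide, centred at x = -35.5 and 35.5, open at y = -80, back wall at 104; outer walls up to z 42, inner walls (x 11..15 either side) to z 20. Gap x -14..14 in the middle for the slide's tab
- exit (a point): middle of the caddy's open exit end (caddy x 0, y -80, z 6 mm). The lanes have no sill; the bare 6 mm base goes on 95 mm beyond as an apron. Slats at z 36..42 cross above both lanes (caddy y -80..86), so cutlery leaves only along the caddy's -y and can be lifted only when fully out
- lid (a point): middle of the underside edge, towards caddy -x, of the raised lid: a fixed level grating (12 mm slats, 18 mm gaps, edge rails) covering caddy x -22..60, y -40..125, z 106..114 mm, carried by two 8 mm brass pins at x 55, y -30 and 100. Below it the -x side is open: the slide is reached from there with a tilted tool
- ejector (a joint): the caddy's spring slide, in m: 0 at rest, 0.085 at its hard stop, moving along the caddy's -y. The spring takes about 4 N at first and 9 N at the stop, and returns it when let go. Its pusher's front face is at caddy y = 70 mm at rest and spans both lanes, z 8..32
- tab (a point): centre of the slide's upright steel tab's upper part, at caddy z 68 mm; at rest caddy x 0, y 75. The tab is 20 mm in x, 12 mm in y, from z 32 to 84. Press its +y face towards the caddy's -y. The lid is 22 mm above its top and overhangs its centre by 22 mm to -x
- spoon: steel spoon 140 mm long with a round bowl. Origin: centre of its underside, z up; y along it: handle end at y = -70, straight handle 16 mm wide and 14 mm high from y = -70 to 38, bowl 36 mm across and 12 mm high at y 34..70. 50 to 100 g. Lies in one lane, handle towards the exit, its end within 10 mm inside it
- fork: steel fork 140 mm long, with the same handle and frame as the spoon; head 34 mm wide and 10 mm high with three tines at y 36..70. Lies in the other lane
- thali: round stainless steel plate, 210 mm across, rim 18 mm high, loose. Origin: centre of its underside. Flat floor 4 mm above the table, about 196 mm across
- tray: light wooden open tray, 110 mm (x) by 190 mm (y) outside, 26 mm high, walls and floor 5 mm, loose. Origin: centre of its underside; inside 100 by 180 mm
- katori1: bystander: steel bowl 84 mm across, 40 mm high. Origin: centre of its underside
- katori2: bystander: steel bowl 84 mm across, 40 mm high. Origin: centre of its underside
- tumbler: bystander: green plastic tumbler 72 mm across, 105 mm high. Origin: centre of its underside
- jar: bystander: ceramic pickle jar with cap, 80 mm across, 110 mm high. Origin: centre of its underside
- spoon_end (a point): centre of the spoon's handle end (spoon y = -70, z = 7)
- fork_end (a point): centre of the fork's handle end (fork y = -70, z = 7)
There are look-alikes about, which are no part of the job. Of the things that look like the tray, the smallest one is meant.

How it is judged:
By the outcome, as a careful person would: the job done as asked, in the order asked, and still so for the second after the job is handed in, with the robot touching nothing.
It also fails if it takes over 66 s, if anything falls off the work surface, if the arm or the gripper's body presses on something with over 40 N, if the wrist force passes 120 N, or if a joint passes its speed limit or range.

## Working session

There is one attempt and no reset: what is moved stays moved. The work goes in short steps, Python scripts to look and compute and a tool call to move; the robot and the scene stay as the last step left them, time stands still between calls to the robot, and variables do not carry over. Pictures are saved under pics/ and viewed, at most 10 in all, crops included, and the job is handed in when it is done.

Besides the shell and the picture viewer there is one more tool, called after "Emit:" by a JSON object that holds its "name" and its "arguments", one argument or row to a line. apply_moves: Moves the arm, as the interface text tells. Its arguments: {"type":"object","properties":{"deltas":{"type":"array"},"grip_force":{"type":"number"}},"required":["deltas"]}

```bash
ls; mkdir -p pics; cat > h.py <<'E'
import numpy as np, cv2, pickle
from rig import r
def snap(n,save=None):
    s=r.sense(); f=r.grab_frame(n); f['state']=s
    pickle.dump(f,open(f'pics/{save or n}.pkl','wb')); cv2.imwrite(f'pics/{save or n}.png',f['img']); return f
def load(n): return pickle.load(open(f'pics/{n}.pkl','rb'))
def cloud(f):
    z=f['z_map'].astype(float); v,u=np.mgrid[0:z.shape[0],0:z.shape[1]]
    P=np.stack([(u-f['cx'])/f['fx']*z,-(v-f['cy'])/f['fy']*z,-z],-1)
    return P@np.array(f['rotation']).T+np.array(f['eye'])
E
python3 - <<'E'
from h import *
for n in('top','side'):
    f=snap(n); print(n,{k:(np.round(v,3).tolist() if not isinstance(v,dict) else 0) for k,v in f.items() if k not in('img','z_map','state')})
print(r.sense())
E
```

```text
pics
top {'fx': 431.904, 'fy': 431.904, 'cx': 282.214, 'cy': 203.365, 'eye': [361.003, -36.95, 1090.473], 'rotation': [0.123, 0.026, -1.572]}
side {'fx': 484.318, 'fy': 484.318, 'cx': 280.992, 'cy': 215.661, 'eye': [399.052, -943.32, 747.981], 'rotation': [0.942, 0.013, -0.078]}
{'clock': 0.1, 'qpos': array([ 1.27258949e+00,  3.53596192e-01,  1.63405674e+00,  4.05366710e-06,
        1.15521163e+00, -2.39824502e-03]), 'qvel': array([-1.15423440e-03,  7.47898481e-06, -1.07328851e-03,  1.22525299e-04,
        3.55698110e-04,  8.13953312e-04]), 'joint_efforts': array([-3.93407900e-04, -6.06361055e+01, -3.42819536e+01, -1.59721861e-05,
        3.84407569e-03, -3.66844279e-05]), 'eef_pos': array([182.13248057, 597.65381632, 404.0271067 ]), 'tcp_rot': array([-3.14032076e+00, -6.75687521e-06,  2.84578242e+00]), 'contact_force': array([-0.80399579, -0.45705325,  0.27409586]), 'wrist_torque': array([ 0.02449686, -0.0212102 , -0.03095124]), 'grasp_force': 0.0, 'opening': 0.9997502570495159}
```

```bash
python3 - <<'E'
s=open('h.py').read().replace("P@np.array(f['rotation']).T","P@Rot.from_euler('xyz',f['rotation']).as_matrix().T").replace("import numpy","from scipy.spatial.transform import Rotation as Rot\nimport numpy")
open('h.py','w').write(s)
E
python3 - <<'E'
from h import *
for n in('top','side'):
    f=load(n);C=cloud(f);print(list(f.keys()))
    for v in range(20,420,60): print([np.round(C[v,u]).astype(int).tolist() for u in range(20,560,90)])
    im=cv2.resize(f['img'],(800,600));cv2.imwrite(f'pics/{n}_b.png',im)
E
```

```text
['img', 'z_map', 'fx', 'fy', 'cx', 'cy', 'eye', 'rotation', 'state']
[[1451, 1224, -759], [1437, 797, -747], [1173, 282, -306], [1429, -26, -757], [1161, -335, -301], [1410, -831, -747]]
[[832, 693, 2], [829, 450, 0], [826, 209, 0], [778, -31, 107], [819, -265, 3], [818, -499, -1]]
[[667, 681, 1], [633, 392, 114], [651, 196, 43], [661, -29, -1], [658, -261, 2], [657, -490, 0]]
[[508, 670, 1], [506, 434, 1], [506, 202, -1], [504, -29, 1], [499, -251, 29], [501, -480, 4]]
[[354, 661, -4], [353, 428, -1], [353, 198, 0], [353, -28, 1], [352, -252, -1], [352, -473, 1]]
[[205, 648, 0], [206, 420, 2], [206, 196, -2], [206, -28, 0], [208, -247, 7], [207, -467, -3]]
[[61, 637, 0], [62, 413, 1], [63, 192, -1], [78, -27, 49], [66, -244, 0], [67, -458, 0]]
['img', 'z_map', 'fx', 'fy', 'cx', 'cy', 'eye', 'rotation', 'state']
[[-49, 116, 500], [-194, 1376, 192], [207, 1348, 186], [608, 1308, 183], [1308, 2373, -103], [1632, 1732, 45]]
[[-64, 64, 396], [-230, 1293, -51], [181, 1298, -70], [606, 1300, -88], [1342, 2332, -500], [1619, 1551, -224]]
[[-48, -55, 318], [109, -11, 288], [232, 540, 1], [533, 509, 0], [831, 480, -1], [1628, 1411, -517]]
[[-251, 232, -3], [76, -8, 137], [253, 178, 0], [500, 157, -2], [745, 130, 0], [1226, 531, -302]]
[[-156, -37, 2], [61, -69, 12], [267, -74, -1], [476, -98, 4], [685, -114, 0], [892, -132, -1]]
[[-92, -225, -2], [103, -264, 21], [278, -261, 1], [460, -276, -1], [640, -294, 1], [821, -309, -1]]
[[-39, -375, 0], [126, -393, 5], [286, -402, -1], [446, -420, 4], [606, -433, 3], [767, -444, -1]]
```

View pics/top.png

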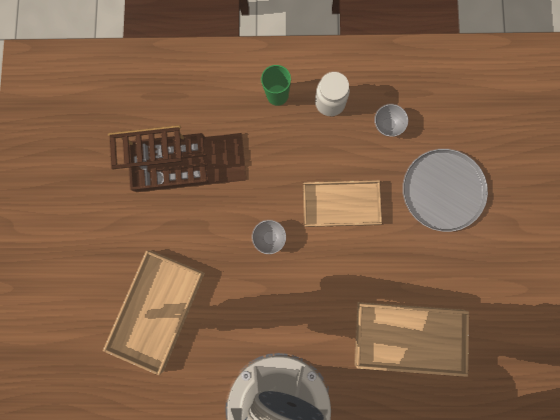

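View pics/side.png

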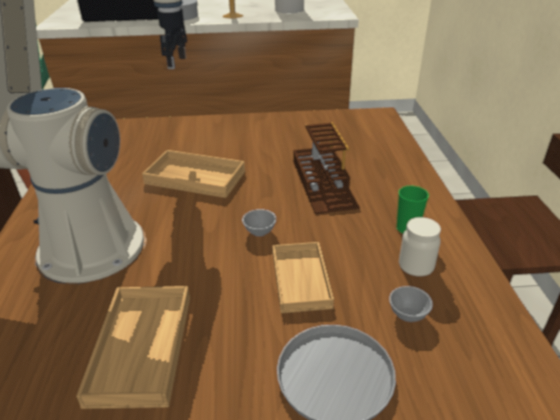

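```bash
python3 - <<'E'
from h import *
f=load('top');C=cloud(f)
a=cv2.resize(f['img'][115:200,95:255],(800,425),interpolation=cv2.INTER_CUBIC)
cv2.imwrite('pics/crop.png',a)
# height map of the caddy, by class
z=C[115:200,95:255,2]
for lo,hi in((3,12),(14,25),(30,48),(60,92),(96,122)):
    m=(z>lo)&(z<hi); Q=C[115:200,95:255][m]; print(lo,hi,m.sum(),Q.min(0).round(),Q.max(0).round(), np.round(cv2.minAreaRect(Q[:,:2].astype(np.float32))[0]),cv2.minAreaRect(Q[:,:2].astype(np.float32))[1:])
def obj(u0,u1,v0,v1,lo,hi):
    P=C[v0:v1,u0:u1].reshape(-1,3);P=P[(P[:,2]>lo)&(P[:,2]<hi)];return P
for n,b in dict(tray=(295,390,172,235,15,40),thali=(395,495,140,240,9,30),jar=(310,355,65,120,95,125),tumb=(255,297,60,110,90,115),k1=(245,292,215,260,30,50),k2=(370,415,100,142,30,50),t2=(345,475,295,385,20,60),t3=(95,210,245,380,20,60)).items():
    P=obj(*b).astype(np.float32); rr=cv2.minAreaRect(P[:,:2]); print(n,len(P),np.round(rr[0],1),np.round(rr[1],1),round(rr[2],1),P[:,2].mean().round(1), np.round(cv2.minEnclosingCircle(P[:,:2])[0],1))
E
```

```text
3 12 3300 [507.  63.   3.] [732. 481.  12.] [619. 272.] ((419.3668212890625, 223.0676727294922), 89.58406829833984)
14 25 645 [528. 155.  14.] [669. 374.  25.] [599. 262.] ((123.03157043457031, 215.17626953125), 6.820470809936523)
30 48 1466 [527. 178.  30.] [670. 376.  48.] [599. 280.] ((125.93128204345703, 191.56129455566406), 6.057895183563232)
60 92 30 [582. 236.  61.] [659. 367.  87.] [619. 299.] ((67.01246643066406, 132.11972045898438), 5.431002140045166)
96 122 1646 [566. 223. 103.] [668. 398. 120.] [617. 309.] ((88.35840606689453, 171.2429656982422), 5.591930389404297)Traceback (most recent call last):
  File "<stdin>", line 12, in <module>
cv2.error: OpenCV(4.12.0) /io/opencv/modules/imgproc/src/convhull.cpp:143: error: (-215:Assertion failed) total >= 0 && (depth == CV_32F || depth == CV_32S) in function 'convexHull'
```

View pics/crop.png

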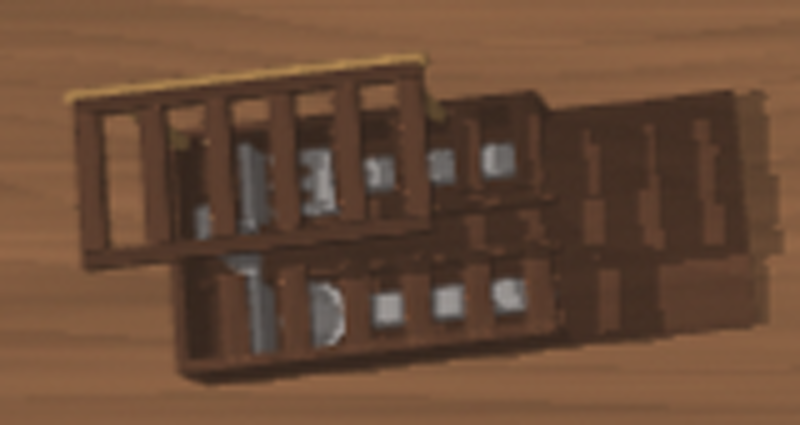

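Emit:
{"name": "apply_moves", "arguments": {
  "deltas": [
    {"claw": 1,"delta_pos": [0,0,0],"yaw": -0.133},
    {"claw": 1,"delta_pos": [0,0,0],"yaw": -0.133},
    {"claw": 1,"delta_pos": [0,0,0],"yaw": -0.133},
    {"claw": 1,"delta_pos": [-3.2,-4.8,0],"yaw": 0},
    {"claw": 1,"delta_pos": [-3.2,-4.8,0],"yaw": 0},
    {"claw": 1,"delta_pos": [-3.2,-4.8,0],"yaw": 0},
    {"claw": 1,"delta_pos": [-3.2,-4.8,0],"yaw": 0},
    {"claw": 1,"delta_pos": [-3.2,-4.8,0],"yaw": 0}
  ]
}}

```text
clock: 1.1
eef_pos: [366.9, 374.0, 404.5]
tcp_rot: [-3.141, -0.0, -3.038]
contact_force: [0.9, 0.5, 1.2]
opening: -0.001
grasp_force: 0.0
```

Emit:
{"name": "apply_moves", "arguments": {
  "deltas": [
    {"claw": 1,"delta_pos": [-3.2,-4.8,0],"yaw": 0},
    {"claw": 1,"delta_pos": [-3.2,-4.8,0],"yaw": 0},
    {"claw": 1,"delta_pos": [-3.2,-4.8,0],"yaw": 0},
    {"claw": 1,"delta_pos": [-3.2,-4.8,0],"yaw": 0},
    {"claw": 1,"delta_pos": [-3.2,-4.8,0],"yaw": 0},
    {"claw": 1,"delta_pos": [-3.2,-4.8,0],"yaw": 0},
    {"claw": 1,"delta_pos": [-3.2,-4.8,0],"yaw": 0}
  ]
}}

```text
clock: 1.98
eef_pos: [624.4, 62.7, 404.4]
tcp_rot: [3.141, -0.0, -3.039]
contact_force: [0.4, 0.7, 1.0]
opening: -0.002
grasp_force: 0.0
```

Emit:
{"name": "apply_moves", "arguments": {
  "deltas": [
    {"claw": 1,"delta_pos": [-6,0,0],"yaw": 0},
    {"claw": 1,"delta_pos": [-6,0,0],"yaw": 0},
    {"claw": 1,"delta_pos": [-6,0,0],"yaw": 0},
    {"claw": 1,"delta_pos": [-6,0,0],"yaw": 0},
    {"claw": 1,"delta_pos": [-6,0,0],"yaw": 0},
    {"claw": 1,"delta_pos": [-6,0,0],"yaw": 0},
    {"claw": 1,"delta_pos": [-6,0,0],"yaw": 0},
    {"claw": 1,"delta_pos": [-6,0,0],"yaw": 0}
  ]
}}

```text
clock: 2.98
eef_pos: [1026.8, 106.2, 395.4]
tcp_rot: [-3.142, 0.033, -3.038]
contact_force: [84.6, 8.5, 25.4]
opening: 0.004
grasp_force: 0.0
```

Emit:
{"name": "apply_moves", "arguments": {
  "deltas": [
    {"claw": 1,"delta_pos": [0,0,0],"yaw": 0}
  ]
}}

```text
clock: 3.1
eef_pos: [1026.5, 106.2, 383.1]
tcp_rot: [-3.142, 0.015, -3.038]
contact_force: [-0.5, -0.3, -1.8]
opening: 0.002
grasp_force: 0.0
```

```bash
python3 -c "
from rig import r
s=r.sense();print({k:(v.round(3).tolist() if hasattr(v,'round') else v) for k,v in s.items()})"
```

```text
{'clock': 3.1, 'qpos': [0.102, 1.239, 0.067, 0.0, 1.82, -1.572], 'qvel': [0.001, -0.075, -0.089, -0.001, -0.03, 0.001], 'joint_efforts': [0.009, -122.778, -44.12, 0.001, 0.253, 0.0], 'eef_pos': [1026.508, 106.215, 383.05], 'tcp_rot': [-3.142, 0.015, -3.038], 'contact_force': [-0.484, -0.255, -1.797], 'wrist_torque': [0.017, -0.044, -0.012], 'grasp_force': 0.0, 'opening': 0.002271175847228293}
```

Emit:
{"name": "apply_moves", "arguments": {
  "deltas": [
    {"claw": 1,"delta_pos": [-4,0,0],"yaw": 0},
    {"claw": 1,"delta_pos": [-4,0,0],"yaw": 0},
    {"claw": 1,"delta_pos": [0,0,0],"yaw": 0}
  ]
}}

```text
clock: 3.48
eef_pos: [1038.9, 107.5, 387.8]
tcp_rot: [3.142, 0.092, -3.038]
contact_force: [0.2, -0.3, 0.1]
opening: -0.001
grasp_force: 0.0
```

Emit:
{"name": "apply_moves", "arguments": {
  "deltas": [
    {"claw": 1,"delta_pos": [0,0,-4],"yaw": 0},
    {"claw": 1,"delta_pos": [0,0,-4],"yaw": 0},
    {"claw": 1,"delta_pos": [0,0,0],"yaw": 0}
  ]
}}

```text
clock: 3.85
eef_pos: [1016.6, 105.2, 471.3]
tcp_rot: [-3.142, 0.107, -3.038]
contact_force: [-0.1, 0.7, -1.0]
opening: -0.001
grasp_force: 0.0
```

```bash
python3 -c "
from rig import r
s=r.sense();print({k:(v.round(3).tolist() if hasattr(v,'round') else v) for k,v in s.items()})"
```

```text
{'clock': 3.85, 'qpos': [0.102, 1.157, 0.058, 0.0, 1.819, -1.572], 'qvel': [0.001, 0.051, 0.001, 0.0, -0.025, 0.0], 'joint_efforts': [-0.005, -107.137, -43.062, 0.0, -0.399, -0.0], 'eef_pos': [1016.606, 105.16, 471.284], 'tcp_rot': [-3.142, 0.107, -3.038], 'contact_force': [-0.147, 0.673, -1.021], 'wrist_torque': [0.012, 0.068, 0.002], 'grasp_force': 0.0, 'opening': -0.0005457078659118395}
```

Emit:
{"name": "apply_moves", "arguments": {
  "deltas": [
    {"claw": 1,"delta_pos": [-6,0,0],"yaw": 0},
    {"claw": 1,"delta_pos": [-6,0,0],"yaw": 0},
    {"claw": 1,"delta_pos": [-6,0,0],"yaw": 0},
    {"claw": 1,"delta_pos": [-6,0,0],"yaw": 0},
    {"claw": 1,"delta_pos": [-6,0,0],"yaw": 0},
    {"claw": 1,"delta_pos": [-6,0,0],"yaw": 0}
  ]
}}

```text
clock: 4.6
eef_pos: [1067.7, 110.5, 445.7]
tcp_rot: [-3.142, 0.351, -3.038]
contact_force: [0.0, 0.3, 0.3]
opening: 0.001
grasp_force: 0.0
```

Emit:
{"name": "apply_moves", "arguments": {
  "deltas": [
    {"claw": 1,"delta_pos": [-6,0,0],"yaw": 0},
    {"claw": 1,"delta_pos": [-6,0,0],"yaw": 0},
    {"claw": 1,"delta_pos": [-6,0,0],"yaw": 0},
    {"claw": 1,"delta_pos": [-6,0,0],"yaw": 0},
    {"claw": 1,"delta_pos": [-6,0,0],"yaw": 0},
    {"claw": 1,"delta_pos": [-6,0,0],"yaw": 0},
    {"claw": 1,"delta_pos": [-6,0,0],"yaw": 0},
    {"claw": 1,"delta_pos": [-6,0,0],"yaw": 0}
  ]
}}

```text
clock: 5.6
eef_pos: [1095.8, 113.5, 529.2]
tcp_rot: [-3.141, 0.673, -3.038]
contact_force: [-0.1, 0.9, 0.1]
opening: -0.001
grasp_force: 0.0
```

```bash
cat >> h.py <<'E'
def cad(p): # caddy mm -> world
    a=0.101; return np.array([601.5+p[0]*np.cos(a)-p[1]*np.sin(a),265+p[0]*np.sin(a)+p[1]*np.cos(a),p[2]])
def tool(s=None):
    s=s or r.sense(); return np.array(s['eef_pos']),Rot.from_euler('xyz',s['tcp_rot']).as_matrix()
E
python3 - <<'E'
from h import *
p,R=tool();s=r.sense();print(p.round(1),R.round(3).tolist(),np.round(s['qpos'],3))
f=load('top');C=cloud(f)
def obj(u0,u1,v0,v1,lo,hi):
    P=C[v0:v1,u0:u1].reshape(-1,3);P=P[(P[:,2]>lo)&(P[:,2]<hi)];return P
for n,b in dict(tray=(295,390,172,235,15,40),thali=(395,495,140,240,9,30),jar=(310,355,65,120,95,125),tumb=(255,297,60,110,90,115),k1=(245,292,215,260,25,50),k2=(370,415,100,142,25,50),t2=(345,475,295,385,20,60),t3=(95,210,245,380,20,60)).items():
    P=np.ascontiguousarray(obj(*b),dtype=np.float32)
    if len(P)<5: print(n,len(P)); continue
    rr=cv2.minAreaRect(P[:,:2].copy()); print(n,len(P),np.round(rr[0],1),np.round(rr[1],1),round(rr[2],1),P[:,2].mean().round(1))
E
```

```text
[1095.8  113.5  529.2] [[-0.778, -0.103, 0.62], [-0.081, 0.995, 0.064], [-0.624, -0.0, -0.782]] [ 1.020e-01  1.135e+00  5.900e-02  1.000e-03  1.274e+00 -1.572e+00]
tray 566 [ 493.4 -157.9] [110.4 190.1] 1.5 25.1
thali 705 [ 526.3 -414. ] [207.4 208.3] 25.5 15.3
jar 699 [ 761.1 -135. ] [68.8 67.5] 0.2 110.0
tumb 246 [781.7   3. ] [70.5 70.5] 45.9 100.8
k1 321 [410.   23.7] [80.2 80.5] 0.1 35.5
k2 306 [ 699.2 -281.4] [81.1 82.3] 78.9 35.6
t2 1383 [ 167.4 -316.8] [259.4 150.4] 86.2 32.8
t3 1358 [230.3 303.5] [151.1 259.3] 67.9 32.6
```

Emit:
{"name": "apply_moves", "arguments": {
  "deltas": [
    {"claw": 1,"delta_pos": [-6,0,0],"yaw": 0},
    {"claw": 1,"delta_pos": [-6,0,0],"yaw": 0},
    {"claw": 1,"delta_pos": [-6,0,0],"yaw": 0},
    {"claw": 1,"delta_pos": [-6,0,0],"yaw": 0},
    {"claw": 1,"delta_pos": [-6,0,0],"yaw": 0},
    {"claw": 1,"delta_pos": [0,0,0],"yaw": 0}
  ]
}}

```text
clock: 6.35
eef_pos: [1086.8, 112.5, 628.7]
tcp_rot: [-3.141, 0.862, -3.038]
contact_force: [0.8, 1.0, 0.4]
opening: -0.001
grasp_force: 0.0
```

```bash
cat >> h.py <<'E'
def togo(tip_caddy=None,world=None,off=173,frm=None):
    p,R=tool()
    if frm is not None: p=np.array(frm)
    g=(cad(tip_caddy) if world is None else np.array(world))-off*R[:,2]
    return g,(R.T@(g-p)/10)
E
python3 - <<'E'
from h import *
g1,d=togo((-85,112,250));print(g1,d)
g2,d=togo((-85,112,57),frm=g1);print(g2,d)
g3,d=togo((6,112,57),frm=g2);print(g3,d)
E
```

```text
[374.97889924 354.33710488 362.57769049] [ 64.65579513  31.38521153 -34.55631012]
[374.97889924 354.33710488 169.57769049] [1.46545337e+01 1.31400033e-03 1.25592452e+01]
[465.51514817 363.51248662 169.57769049] [-5.92170161 -0.01981858  6.9096351 ]
```

Emit:
{"name": "apply_moves", "arguments": {
  "deltas": [
    {"claw": 1,"delta_pos": [4.62,2.24,-2.47],"yaw": 0},
    {"claw": 1,"delta_pos": [4.62,2.24,-2.47],"yaw": 0},
    {"claw": 1,"delta_pos": [4.62,2.24,-2.47],"yaw": 0},
    {"claw": 1,"delta_pos": [4.62,2.24,-2.47],"yaw": 0},
    {"claw": 1,"delta_pos": [4.62,2.24,-2.47],"yaw": 0},
    {"claw": 1,"delta_pos": [4.62,2.24,-2.47],"yaw": 0},
    {"claw": 1,"delta_pos": [4.62,2.24,-2.47],"yaw": 0}
  ]
}}

```text
clock: 7.22
eef_pos: [779.1, 222.3, 511.2]
tcp_rot: [3.141, 0.857, -3.041]
contact_force: [1.1, -0.6, -0.1]
opening: 0.004
grasp_force: 0.0
```

Emit:
{"name": "apply_moves", "arguments": {
  "deltas": [
    {"claw": 1,"delta_pos": [4.62,2.24,-2.47],"yaw": 0},
    {"claw": 1,"delta_pos": [4.62,2.24,-2.47],"yaw": 0},
    {"claw": 1,"delta_pos": [4.62,2.24,-2.47],"yaw": 0},
    {"claw": 1,"delta_pos": [4.62,2.24,-2.47],"yaw": 0},
    {"claw": 1,"delta_pos": [4.62,2.24,-2.47],"yaw": 0},
    {"claw": 1,"delta_pos": [4.62,2.24,-2.47],"yaw": 0},
    {"claw": 1,"delta_pos": [4.62,2.24,-2.47],"yaw": 0}
  ]
}}

```text
clock: 8.1
eef_pos: [423.1, 343.7, 380.4]
tcp_rot: [3.14, 0.858, -3.043]
contact_force: [7.5, 4.9, 8.7]
opening: -0.004
grasp_force: 0.0
```

```bash
python3 - <<'E'
from h import *
print(r.sense()['qpos'].round(3),tool()[0])
g2,d=togo((-85,112,57));print(d)
f=snap('wrist','w1'); print(f['T_tool_cam'])
T=np.array(f['T_tool_cam']);p,R=tool(f['state'])
f['eye']=p+R@T[:3,3]; RC=R@T[:3,:3]
f['rotation']=Rot.from_matrix(RC).as_euler('xyz')
C=cloud(f); a=0.101
B=C-np.array([601.5,265,0]); X=B[...,0]*np.cos(a)+B[...,1]*np.sin(a);Y=-B[...,0]*np.sin(a)+B[...,1]*np.cos(a);Z=C[...,2]
m=(Z>103)&(Z<116)&(X>-60)&(X<80)&(Y>-60)&(Y<140);print('lid',m.sum(),np.percentile(X[m],[.5,2]),np.percentile(X[m],[98,99.5]),np.percentile(Y[m],[.5,2,98,99.5]))
m=(Z>60)&(Z<86)&(X>-40)&(X<30)&(Y>40)&(Y<110);print('tab',m.sum(),np.percentile(X[m],[1,5,95,99]),np.percentile(Y[m],[1,5,95,99]),Z[m].max())
E
```

```text
[ 0.838  0.18   2.086 -1.296  0.556  0.217] [423.11809208 343.72769717 380.35874838]
[18.92513599  1.5348954  10.25021856]
[[-9.60629132e-04  9.63598308e-01  2.67352534e-01  6.76853962e+01]
 [ 9.99999395e-01  7.82547497e-04  7.72639421e-04 -8.01588246e-01]
 [ 5.35297982e-04  2.67353115e-01 -9.63598477e-01  3.02249398e+01]
 [ 0.00000000e+00  0.00000000e+00  0.00000000e+00  1.00000000e+00]]
lid 9632 [-24.3084971  -23.96516414] [59.09547098 60.49447389] [-39.58202843 -37.71716324 122.41432505 124.14236856]
tab 372 [-12.50903868 -12.0965789   -5.29382445  -1.97656273] [68.75358497 69.43128583 80.51369658 80.57657071] 85.55289513852003
```

View pics/w1.png

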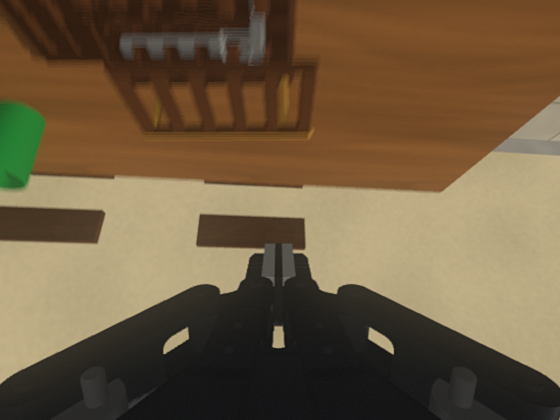

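```bash
cat > kin.py <<'E'
import numpy as np
from scipy.spatial.transform import Rotation as Rot
from scipy.optimize import least_squares
LIM=np.array([[-2.63,2.63],[-.92,2.1],[.06,2.66],[-1.3,4.44],[0,2.69],[-3.02,3.02]])
def ax(k,a): return Rot.from_rotvec(np.eye(3)[k]*a).as_matrix()
def fk(q,P,sg=1,s6=-1):
    a1,h,L2,L3,d,e=P
    R=ax(2,q[0]);p=np.array([0,0,h])+R@[a1,0,0]
    R=R@ax(1,q[1]);p=p+R@[0,0,L2]
    R=R@ax(1,q[2]);p=p+R@[e,0,L3]
    R=R@ax(2,sg*q[3])@ax(1,q[4]);p=p+R@[0,0,d]
    return p,R@ax(2,s6*q[5])
E
python3 - <<'E'
from kin import *
D=[([1.273,.353,1.633,0,1.155,-.002],[182.19,597.86,404.681]),([.102,1.239,.067,0,1.82,-1.572],[1026.5,106.2,383.05]),([.102,1.157,.058,0,1.819,-1.572],[1016.6,105.2,471.3]),([.102,1.135,.059,0.001,1.274,-1.572],[1095.8,113.5,529.2]),([.838,.18,2.086,-1.296,.556,.217],[423.1,343.7,380.4])]
for sg in(1,-1):
    o=least_squares(lambda P:np.concatenate([fk(q,P,sg)[0]-p for q,p in D]),[0,300,450,450,150,0]);print(sg,o.cost,o.x.round(1),o.fun.round(1))
    for s6 in(1,-1):
      for k in(0,3,4): print(s6,k,fk(D[k][0],o.x,sg,s6)[1].round(2).tolist())
from h import tool; print(tool()[1].round(2).tolist())
E
```

```text
1 3.362677659670693 [  3.4 296.8 565.2 492.9 168.   60.9] [ 1.3 -0.  -0.1  0.2 -1.1  0.1  0.3 -1.1  0.3 -0.2 -1.2 -0.4  0.4 -0.7
  0.1]
1 0 [[-0.29, -0.96, 0.0], [-0.96, 0.29, 0.0], [-0.0, -0.0, -1.0]]
1 3 [[0.1, -0.78, 0.62], [-0.99, -0.08, 0.06], [-0.0, -0.62, -0.78]]
1 4 [[0.1, -0.65, 0.75], [-0.99, -0.06, 0.08], [-0.0, -0.76, -0.65]]
-1 0 [[-0.3, -0.96, 0.0], [-0.96, 0.3, 0.0], [-0.0, 0.0, -1.0]]
-1 3 [[-0.1, 0.78, 0.62], [0.99, 0.08, 0.06], [0.0, 0.62, -0.78]]
-1 4 [[0.36, -0.55, 0.75], [-0.88, -0.48, 0.08], [0.32, -0.69, -0.65]]
-1 8055.99593570381 [346.8 487.2 324.5 334.   19.4 256.1] [ 11.9  34.4  -1.5  11.4   0.   30.7  26.3   1.5   3.4 -43.4  -5.8 -35.4
 -90.4  40.7   2.7]
1 0 [[-0.29, -0.96, 0.0], [-0.96, 0.29, 0.0], [-0.0, -0.0, -1.0]]
1 3 [[0.1, -0.78, 0.62], [-0.99, -0.08, 0.06], [0.0, -0.62, -0.78]]
1 4 [[-0.91, 0.42, -0.0], [0.27, 0.6, 0.76], [0.32, 0.69, -0.65]]
-1 0 [[-0.3, -0.96, 0.0], [-0.96, 0.3, 0.0], [-0.0, 0.0, -1.0]]
-1 3 [[-0.1, 0.78, 0.62], [0.99, 0.08, 0.06], [-0.0, 0.62, -0.78]]
-1 4 [[-1.0, -0.0, -0.0], [-0.01, 0.65, 0.76], [-0.0, 0.76, -0.65]]
[[-0.66, -0.1, 0.75], [-0.06, 1.0, 0.08], [-0.75, 0.0, -0.66]]
```

```bash
cat >> kin.py <<'E'
P=[3.4,296.8,565.2,492.9,168.,60.9]
def FK(q): p,R=fk(q,P,1,1); return p,R@ax(2,np.pi/2)
def Rt(phi,th,yaw=0): # tool heading phi, tilt th from down; yaw 0: tool y left of heading
    return ax(2,phi+np.pi)@ax(1,th)@ax(0,np.pi)@ax(2,yaw)
def IK(p,R,q0):
    def f(q):
        a,B=FK(q); return np.r_[(a-p)/100,Rot.from_matrix(R.T@B).as_rotvec()]
    o=least_squares(f,np.clip(q0,LIM[:,0]+.001,LIM[:,1]-.001),bounds=(LIM[:,0],LIM[:,1])); return o.x,np.abs(o.fun).max()
E
python3 - <<'E'
from kin import *
from h import cad
seeds=[[.6,.3,2.2,j4,.5,j6] for j4 in(-1,0,1,2,3,4) for j6 in(-1.5,0,1.5)]
for th in(.75,.86,1.0):
  for phi in(.1,.3,.5,.7):
    for y in(110,10):
      R=Rt(phi,th);p=cad((4,y,57))-173*R[:,2]; S=set()
      for s in seeds:
        q,e=IK(p,R,s)
        if e<1e-3:S.add(tuple(q.round(2)))
      print(th,phi,y,sorted(S)[:4])
E
```

```text
0.75 0.1 110 []
0.75 0.1 10 [(np.float64(0.59), np.float64(0.55), np.float64(2.16), np.float64(4.08), np.float64(0.41), np.float64(1.05))]
0.75 0.3 110 [(np.float64(0.69), np.float64(0.57), np.float64(2.09), np.float64(4.0), np.float64(0.35), np.float64(1.03))]
0.75 0.3 10 [(np.float64(0.5), np.float64(0.54), np.float64(2.19), np.float64(3.54), np.float64(0.35), np.float64(1.34))]
0.75 0.5 110 [(np.float64(0.59), np.float64(0.56), np.float64(2.12), np.float64(3.37), np.float64(0.29), np.float64(1.43))]
0.75 0.5 10 [(np.float64(0.39), np.float64(0.54), np.float64(2.2), np.float64(2.92), np.float64(0.34), np.float64(1.7))]
0.75 0.7 110 [(np.float64(0.5), np.float64(0.57), np.float64(2.11), np.float64(2.66), np.float64(0.31), np.float64(1.88))]
0.75 0.7 10 [(np.float64(0.29), np.float64(0.54), np.float64(2.17), np.float64(2.34), np.float64(0.39), np.float64(2.02))]
0.86 0.1 110 [(np.float64(0.8), np.float64(0.63), np.float64(2.08), np.float64(4.23), np.float64(0.59), np.float64(1.07))]
0.86 0.1 10 [(np.float64(0.62), np.float64(0.6), np.float64(2.21), np.float64(3.9), np.float64(0.58), 
[... 1027 characters left out ...]
), np.float64(0.69), np.float64(2.19), np.float64(3.68), np.float64(0.77), np.float64(1.41))]
1.0 0.3 10 [(np.float64(0.52), np.float64(0.68), np.float64(2.29), np.float64(3.4), np.float64(0.83), np.float64(1.52))]
1.0 0.5 110 [(np.float64(0.61), np.float64(0.68), np.float64(2.22), np.float64(3.27), np.float64(0.77), np.float64(1.54))]
1.0 0.5 10 [(np.float64(0.37), np.float64(0.68), np.float64(2.3), np.float64(3.0), np.float64(0.84), np.float64(1.6))]
1.0 0.7 110 [(np.float64(0.47), np.float64(0.69), np.float64(2.21), np.float64(2.86), np.float64(0.77), np.float64(1.65))]
1.0 0.7 10 [(np.float64(0.23), np.float64(0.68), np.float64(2.26), np.float64(2.6), np.float64(0.83), np.float64(1.69))]
```

```bash
cat >> kin.py <<'E'
def follow(q,way,R0,n=12,step=55,v=True):
    # way: list of (tip xyz, yaw increment total over the leg); prints joints, returns rows
    from rig import r
    rows=[];p,_=FK(q);R=R0
    for tip,yw in way:
        Rn=R@ax(2,yw);g=np.array(tip)-173*Rn[:,2]
        m=int(np.ceil(max(np.linalg.norm(g-p)/step,abs(yw)/.18)));p0,Rs=p,R
        w=[]
        for k in range(1,m+1):
            pk=p0+(g-p0)*k/m;Rk=Rs@ax(2,yw*k/m);qn,e=IK(pk,Rk,q);dq=np.abs(qn-q)
            w.append((e,(dq/np.array([.194,.194,.244,.275,.275,.275])).max()));q=qn
        d=np.linalg.norm(g-p0)
        print(m,'rows; world step',((g-p0)/m).round(1),'tool cm/row (start axes)',(R.T@(g-p0)/m/10).round(2),'yaw/row',round(yw/m,3),'err %.4f speed %.2f'%tuple(np.max(w,0)),q.round(2));p,R=g,Rn
    return q,R
E
python3 - <<'E'
from kin import *
from h import cad,tool,r
s=r.sense();q=s['qpos'];p,R=tool()
print((FK(q)[0]-p).round(1),Rot.from_matrix(FK(q)[1].T@R).as_rotvec().round(3))
for B,C in(((620,-20,330),(480,-120,200)),((620,0,330),(430,-150,150)),((700,-100,330),(480,-150,200)),((620,-150,300),(450,-150,200))):
  print(B,C)
  follow(q,[(B,0),(B,np.pi),(C,0),(cad((-85,118,150)),0),(cad((-85,118,57)),0),(cad((4,118,57)),0),(cad((4,8,57)),0)],R)
  print('-yaw');follow(q,[(B,0),(B,np.pi*-1),(C,0)],R)
E
```

```text
[ 0.3 -0.9 -0.1] [-0. -0.  0.]
(620, -20, 330) (480, -120, 200)
8 rows; world step [  9.  -47.1   8.4] tool cm/row (start axes) [-0.93 -4.77 -0.24] yaw/row 0.0 err 0.0004 speed 2.63 [-0.13 -0.05  2.16  0.74  0.26 -2.44]
18 rows; world step [0. 0. 0.] tool cm/row (start axes) [0. 0. 0.] yaw/row 0.175 err 0.0000 speed 0.63 [-0.13 -0.05  2.16  0.74  0.26  0.7 ]
4 rows; world step [-35.  -25.  -32.5] tool cm/row (start axes) [-4.9   2.15 -0.66] yaw/row 0.0 err 0.0000 speed 1.60 [-0.58  0.05  2.47  1.76  0.5  -0.7 ]
10 rows; world step [ 2.5 49.4 -5. ] tool cm/row (start axes) [ 0.1  -4.89  0.9 ] yaw/row 0.0 err 0.0527 speed 1.86 [ 0.94  0.38  2.21  4.44  0.6  -2.22]
2 rows; world step [  0.    0.  -46.5] tool cm/row (start axes) [-3.49  0.02  3.07] yaw/row 0.0 err 0.0002 speed 0.63 [ 0.95  0.59  2.2   4.3   0.66 -1.99]
2 rows; world step [44.3  4.5  0. ] tool cm/row (start axes) [ 2.94 -0.01  3.34] yaw/row 0.0 err 0.0000 speed 0.37 [ 0.81  0.63  2.07  4.27  0.57 -2.1 ]
3 rows; world step [  3.7 -36.5   0. ] tool cm/row (start axes) [ 0.01  3.67 -0.  ] yaw/row 0.0 err 0.0000 speed 0.46 [ 
[... 4482 characters left out ...]
-0.01  3.34] yaw/row 0.0 err 0.0000 speed 0.37 [ 0.81  0.63  2.07  4.27  0.57 -2.1 ]
3 rows; world step [  3.7 -36.5   0. ] tool cm/row (start axes) [ 0.01  3.67 -0.  ] yaw/row 0.0 err 0.0000 speed 0.46 [ 0.62  0.59  2.2   3.9   0.57 -1.88]
-yaw
10 rows; world step [  7.2 -50.7   3.7] tool cm/row (start axes) [-0.44 -5.11 -0.1 ] yaw/row 0.0 err 0.0198 speed 5.47 [-0.45  0.06  2.12  1.11  0.44 -3.02]
18 rows; world step [0. 0. 0.] tool cm/row (start axes) [0. 0. 0.] yaw/row -0.175 err 0.6372 speed 0.67 [-0.3   0.04  2.18 -1.3   0.   -3.02]
4 rows; world step [-42.5   0.  -25. ] tool cm/row (start axes) [-4.67 -0.41 -1.53] yaw/row 0.0 err 0.7477 speed 0.33 [-0.41 -0.05  2.48 -1.3   0.   -3.02]
```

```bash
sed -i 's/601.5+p/600+p/' h.py; python3 - <<'E'
from kin import *
from h import cad,tool,r
s=r.sense();q=s['qpos'];p,R=tool()
for B,C,C2 in(((750,150,330),(700,-150,280),(450,-150,200)),((780,120,350),(650,-200,280),(430,-150,180)),((780,120,350),(650,-200,280),(430,-120,130))):
  print(B,C,C2)
  follow(q,[(B,0),(B,np.pi),(C,0),(C2,0),(cad((-85,116,85)),0),(cad((-85,116,57)),0),(cad((4,116,57)),0),(cad((4,8,57)),0)],R)
E
```

```text
(750, 150, 330) (700, -150, 280) (450, -150, 200)
6 rows; world step [ 33.7 -34.4  11.2] tool cm/row (start axes) [-2.84 -3.76  1.51] yaw/row 0.0 err 0.0000 speed 1.22 [ 0.25  0.19  1.89 -0.48  0.23 -1.  ]
18 rows; world step [0. 0. 0.] tool cm/row (start axes) [0. 0. 0.] yaw/row 0.175 err 0.0000 speed 0.63 [ 0.25  0.19  1.89 -0.48  0.23  2.14]
6 rows; world step [ -8.3 -50.   -8.3] tool cm/row (start axes) [-1.49  4.9  -0.46] yaw/row 0.0 err 0.0000 speed 1.92 [-0.38  0.21  2.01  1.22  0.38  0.05]
5 rows; world step [-50.   0. -16.] tool cm/row (start axes) [-4.49 -0.49 -2.68] yaw/row 0.0 err 0.0000 speed 0.64 [-0.73  0.04  2.48  1.62  0.59 -0.68]
10 rows; world step [  5.4  52.2 -11.5] tool cm/row (start axes) [-0.18 -5.14  1.56] yaw/row 0.0 err 0.0000 speed 1.80 [ 0.95  0.52  2.21  4.38  0.64 -2.09]
1 rows; world step [  0.   0. -28.] tool cm/row (start axes) [-2.1   0.01  1.85] yaw/row 0.0 err 0.0000 speed 0.37 [ 0.95  0.59  2.21  4.3   0.66 -1.99]
2 rows; world step [44.3  4.5  0. ] tool cm/row (start axes) [ 2.94 -0.01  3.34] yaw/row 0.0 err 0.0000 speed 0.38 [ 0.81  0.63  2.08 
[... 2021 characters left out ...]
-1.68 -0.99] yaw/row 0.0 err 0.0000 speed 0.76 [-0.7   0.25  2.6   2.09  0.67 -1.23]
10 rows; world step [ 7.4 49.2 -4.5] tool cm/row (start axes) [ 0.46 -4.82  1.23] yaw/row 0.0 err 0.0110 speed 1.31 [ 0.95  0.52  2.21  4.38  0.64 -2.09]
1 rows; world step [  0.   0. -28.] tool cm/row (start axes) [-2.1   0.01  1.85] yaw/row 0.0 err 0.0000 speed 0.37 [ 0.95  0.59  2.21  4.3   0.66 -1.99]
2 rows; world step [44.3  4.5  0. ] tool cm/row (start axes) [ 2.94 -0.01  3.34] yaw/row 0.0 err 0.0000 speed 0.38 [ 0.81  0.63  2.08  4.26  0.57 -2.1 ]
2 rows; world step [  5.4 -53.7   0. ] tool cm/row (start axes) [ 0.02  5.4  -0.01] yaw/row 0.0 err 0.0000 speed 0.68 [ 0.62  0.59  2.21  3.9   0.57 -1.88]
```

Emit:
{"name": "apply_moves", "arguments": {
  "deltas": [
    {"claw": 1,"delta_pos": [-2.54,-3.23,1.23],"yaw": 0},
    {"claw": 1,"delta_pos": [-2.54,-3.23,1.23],"yaw": 0},
    {"claw": 1,"delta_pos": [-2.54,-3.23,1.23],"yaw": 0},
    {"claw": 1,"delta_pos": [-2.54,-3.23,1.23],"yaw": 0},
    {"claw": 1,"delta_pos": [-2.54,-3.23,1.23],"yaw": 0},
    {"claw": 1,"delta_pos": [-2.54,-3.23,1.23],"yaw": 0},
    {"claw": 1,"delta_pos": [-2.54,-3.23,1.23],"yaw": 0},
    {"claw": 1,"delta_pos": [-2.54,-3.23,1.23],"yaw": 0}
  ]
}}

```text
clock: 9.15
eef_pos: [657.5, 106.4, 470.0]
tcp_rot: [3.141, 0.857, -3.041]
contact_force: [-0.6, 0.9, -0.2]
opening: -0.002
grasp_force: 0.0
```

Emit:
{"name": "apply_moves", "arguments": {
  "deltas": [
    {"claw": 1,"delta_pos": [0,0,0],"yaw": 0.18},
    {"claw": 1,"delta_pos": [0,0,0],"yaw": 0.18},
    {"claw": 1,"delta_pos": [0,0,0],"yaw": 0.18},
    {"claw": 1,"delta_pos": [0,0,0],"yaw": 0.18},
    {"claw": 1,"delta_pos": [0,0,0],"yaw": 0.18},
    {"claw": 1,"delta_pos": [0,0,0],"yaw": 0.18},
    {"claw": 1,"delta_pos": [0,0,0],"yaw": 0.18},
    {"claw": 1,"delta_pos": [0,0,0],"yaw": 0.18}
  ]
}}

```text
clock: 10.15
eef_pos: [656.7, 107.5, 469.5]
tcp_rot: [2.289, 0.094, 1.753]
contact_force: [-0.2, 0.2, 0.9]
opening: -0.004
grasp_force: 0.0
```

Emit:
{"name": "apply_moves", "arguments": {
  "deltas": [
    {"claw": 1,"delta_pos": [0,0,0],"yaw": 0.18},
    {"claw": 1,"delta_pos": [0,0,0],"yaw": 0.18},
    {"claw": 1,"delta_pos": [0,0,0],"yaw": 0.18},
    {"claw": 1,"delta_pos": [0,0,0],"yaw": 0.18},
    {"claw": 1,"delta_pos": [0,0,0],"yaw": 0.18},
    {"claw": 1,"delta_pos": [0,0,0],"yaw": 0.18},
    {"claw": 1,"delta_pos": [0,0,0],"yaw": 0.18},
    {"claw": 1,"delta_pos": [0,0,0],"yaw": 0.18}
  ]
}}

```text
clock: 11.15
eef_pos: [656.7, 107.6, 469.5]
tcp_rot: [2.858, -0.82, 0.48]
contact_force: [0.3, 0.0, 0.0]
opening: 0.0
grasp_force: 0.0
```

```bash
python3 - <<'E'
from kin import *
from h import cad,tool,r
s=r.sense();q=s['qpos'];p,R=tool();print(p,s['tcp_rot'],q.round(3))
R0=Rt(.101,s['tcp_rot'][1],0);  # desired orientation up to yaw
V=Rot.from_matrix(R.T@Rt(.101,abs(s['tcp_rot'][1]),np.pi)).as_rotvec();print('residual rot to goal',V.round(3))
follow(q,[((650,-200,280),V[2]),((430,-150,180),0),(cad((-85,116,85)),0)],R)
E
```

```text
[656.66959049 107.57681526 469.52954428] [ 2.85814994 -0.81985117  0.48002288] [ 0.174  0.211  1.813 -0.211  0.268  1.567]
residual rot to goal [ 0.005 -0.036  0.255]
7 rows; world step [-19.5 -45.6 -10.8] tool cm/row (start axes) [-3.41  3.6  -1.11] yaw/row 0.036 err 0.0000 speed 1.34 [-0.52  0.17  2.06  1.26  0.48 -0.09]
5 rows; world step [-44.  10. -20.] tool cm/row (start axes) [-4.31 -1.44 -1.92] yaw/row 0.0 err 0.0000 speed 0.56 [-0.79  0.09  2.53  1.71  0.64 -0.85]
10 rows; world step [ 7.4 52.2 -9.5] tool cm/row (start axes) [ 0.11 -5.12  1.57] yaw/row 0.0 err 0.0000 speed 1.64 [ 0.95  0.53  2.21  4.37  0.65 -2.08]
```

Emit:
{"name": "apply_moves", "arguments": {
  "deltas": [
    {"claw": 1,"delta_pos": [0,0,0],"yaw": 0.128},
    {"claw": 1,"delta_pos": [0,0,0],"yaw": 0.127},
    {"claw": 1,"delta_pos": [-1.86,3.39,-0.86],"yaw": 0},
    {"claw": 1,"delta_pos": [-1.86,3.39,-0.86],"yaw": 0},
    {"claw": 1,"delta_pos": [-1.86,3.39,-0.86],"yaw": 0},
    {"claw": 1,"delta_pos": [-1.86,3.39,-0.86],"yaw": 0},
    {"claw": 1,"delta_pos": [-1.86,3.39,-0.86],"yaw": 0},
    {"claw": 1,"delta_pos": [-1.86,3.39,-0.86],"yaw": 0}
  ]
}}

```text
clock: 12.15
eef_pos: [570.0, -98.7, 421.8]
tcp_rot: [3.135, -0.856, 0.111]
contact_force: [-0.0, -0.1, -0.3]
opening: 0.002
grasp_force: 0.0
```

Emit:
{"name": "apply_moves", "arguments": {
  "deltas": [
    {"claw": 1,"delta_pos": [-1.86,3.39,-0.86],"yaw": 0},
    {"claw": 1,"delta_pos": [-1.86,3.39,-0.86],"yaw": 0},
    {"claw": 1,"delta_pos": [-1.86,3.39,-0.86],"yaw": 0},
    {"claw": 1,"delta_pos": [-4.31,-1.44,-1.92],"yaw": 0},
    {"claw": 1,"delta_pos": [-4.31,-1.44,-1.92],"yaw": 0},
    {"claw": 1,"delta_pos": [-4.31,-1.44,-1.92],"yaw": 0},
    {"claw": 1,"delta_pos": [-4.31,-1.44,-1.92],"yaw": 0},
    {"claw": 1,"delta_pos": [-4.31,-1.44,-1.92],"yaw": 0}
  ]
}}

```text
clock: 13.15
eef_pos: [304.1, -155.7, 297.0]
tcp_rot: [3.134, -0.856, 0.112]
contact_force: [-0.6, -1.2, -0.1]
opening: -0.0
grasp_force: 0.0
```

```bash
python3 - <<'E'
from kin import *
from h import cad,tool,r
s=r.sense();q=s['qpos'];p,R=tool();print(p,s['tcp_rot'],q.round(3),'tip',p+173*R[:,2])
V=Rot.from_matrix(R.T@Rt(.101,.858,np.pi)).as_rotvec();print('residual rot to goal',V.round(3))
follow(q,[(cad((-85,116,85)),0),(cad((-85,116,57)),0),(cad((4,116,57)),0),(cad((4,8,57)),0)],R,step=40)
E
```

```text
[ 304.12074633 -155.66748936  296.99502565] [ 3.1337739  -0.85583128  0.11166724] [-0.767  0.067  2.529  1.703  0.621 -0.828] tip [ 434.08896858 -142.45477854  183.58124572]
residual rot to goal [-0.     0.002  0.007]
14 rows; world step [ 5.1 36.8 -7.1] tool cm/row (start axes) [ 0.07 -3.61  1.13] yaw/row 0.0 err 0.0000 speed 1.21 [ 0.95  0.53  2.21  4.37  0.64 -2.09]
1 rows; world step [  0.   0. -28.] tool cm/row (start axes) [-2.11 -0.01  1.84] yaw/row 0.0 err 0.0000 speed 0.37 [ 0.95  0.59  2.21  4.29  0.67 -1.99]
3 rows; world step [29.5  3.   0. ] tool cm/row (start axes) [1.94 0.01 2.24] yaw/row 0.0 err 0.0000 speed 0.26 [ 0.81  0.63  2.08  4.25  0.58 -2.1 ]
3 rows; world step [  3.6 -35.8   0. ] tool cm/row (start axes) [-0.03  3.6  -0.  ] yaw/row 0.0 err 0.0000 speed 0.45 [ 0.62  0.59  2.21  3.89  0.58 -1.88]
```

Emit:
{"name": "apply_moves", "arguments": {
  "deltas": [
    {"claw": 1,"delta_pos": [0.06,-3.16,0.99],"yaw": 0},
    {"claw": 1,"delta_pos": [0.06,-3.16,0.99],"yaw": 0},
    {"claw": 1,"delta_pos": [0.06,-3.16,0.99],"yaw": 0},
    {"claw": 1,"delta_pos": [0.06,-3.16,0.99],"yaw": 0},
    {"claw": 1,"delta_pos": [0.06,-3.16,0.99],"yaw": 0},
    {"claw": 1,"delta_pos": [0.06,-3.16,0.99],"yaw": 0},
    {"claw": 1,"delta_pos": [0.06,-3.16,0.99],"yaw": 0},
    {"claw": 1,"delta_pos": [0.06,-3.16,0.99],"yaw": 0}
  ]
}}

```text
clock: 14.15
eef_pos: [341.5, 100.5, 248.4]
tcp_rot: [3.135, -0.856, 0.111]
contact_force: [-0.5, -1.2, 0.4]
opening: 0.001
grasp_force: 0.0
```

Emit:
{"name": "apply_moves", "arguments": {
  "deltas": [
    {"claw": 1,"delta_pos": [0.06,-3.16,0.99],"yaw": 0},
    {"claw": 1,"delta_pos": [0.06,-3.16,0.99],"yaw": 0},
    {"claw": 1,"delta_pos": [0.06,-3.16,0.99],"yaw": 0},
    {"claw": 1,"delta_pos": [0.06,-3.16,0.99],"yaw": 0},
    {"claw": 1,"delta_pos": [0.06,-3.16,0.99],"yaw": 0},
    {"claw": 1,"delta_pos": [0.06,-3.16,0.99],"yaw": 0},
    {"claw": 1,"delta_pos": [0.06,-3.16,0.99],"yaw": 0},
    {"claw": 1,"delta_pos": [0.06,-3.16,0.99],"yaw": 0}
  ]
}}

```text
clock: 15.15
eef_pos: [377.3, 358.4, 199.0]
tcp_rot: [3.135, -0.856, 0.11]
contact_force: [0.2, -0.1, 1.8]
opening: -0.0
grasp_force: 0.0
```

```bash
cat >> h.py <<'E'
def wsnap(n):
    f=snap('wrist',n);T=np.array(f['T_tool_cam']);p,R=tool(f['state'])
    f['eye']=p+R@T[:3,3]; f['rotation']=Rot.from_matrix(R@T[:3,:3]).as_euler('xyz');return f
def tocad(C):
    a=.101;B=C-np.array([600,265,0]);return np.stack([B[...,0]*np.cos(a)+B[...,1]*np.sin(a),-B[...,0]*np.sin(a)+B[...,1]*np.cos(a),C[...,2]],-1)
E
python3 - <<'E'
from kin import *
from h import *
s=r.sense();q=s['qpos'];p,R=tool();print(p,s['tcp_rot'],q.round(3),'tip cad',tocad(p+173*R[:,2]).round(1))
f=wsnap('w2');B=tocad(cloud(f));X,Y,Z=np.moveaxis(B,-1,0)
m=(Z>103)&(Z<117)&(X>-60)&(X<80)&(Y>-60)&(Y<140);print('lid',m.sum(),[np.percentile(A[m],[.5,2,98,99.5]).round(1) for A in(X,Y,Z)])
m=(Z>55)&(Z<90)&(X>-30)&(X<30)&(Y>40)&(Y<95);print('tab',m.sum(),[np.percentile(A[m],[.5,2,98,99.5]).round(1) for A in(X,Y,Z)])
follow(q,[(cad((-85,116,57)),0),(cad((4,116,57)),0),(cad((4,8,57)),0)],R,step=30)
E
```

```text
[377.34886725 358.3920277  198.96973129] [ 3.13547212 -0.85608995  0.11043872] [ 0.94   0.522  2.21   4.367  0.639 -2.096] tip cad [-81.4 115.5  85.6]
lid 19285 [array([-23.1, -22.7,  60. ,  61.5]), array([-39.8, -37.8, 121.6, 123.5]), array([106. , 107. , 115. , 115.2])]
tab 836 [array([-11.4, -11.1,   5.2,   6.9]), array([68. , 68.5, 79.9, 80. ]), array([55.2, 55.7, 84.8, 85.1])]
2 rows; world step [ -1.7   0.9 -15. ] tool cm/row (start axes) [-1.24 -0.11  0.87] yaw/row 0.0 err 0.0000 speed 0.20 [ 0.95  0.59  2.21  4.29  0.67 -1.99]
3 rows; world step [29.5  3.   0. ] tool cm/row (start axes) [1.94 0.01 2.24] yaw/row 0.0 err 0.0000 speed 0.26 [ 0.81  0.63  2.08  4.25  0.58 -2.1 ]
4 rows; world step [  2.7 -26.9   0. ] tool cm/row (start axes) [-0.02  2.7  -0.  ] yaw/row 0.0 err 0.0000 speed 0.34 [ 0.62  0.59  2.21  3.89  0.58 -1.88]
```

View pics/w2.png

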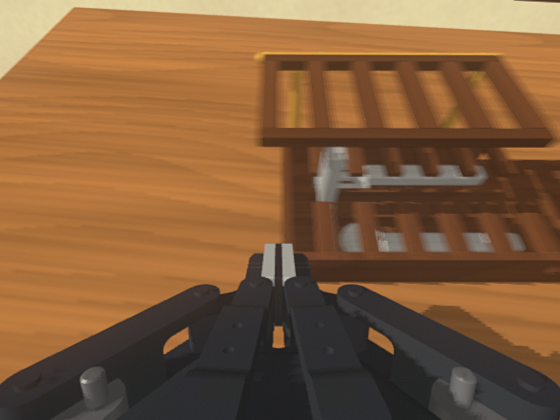

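Emit:
{"name": "apply_moves", "arguments": {
  "deltas": [
    {"claw": 1,"delta_pos": [-1.24,-0.11,0.87],"yaw": 0},
    {"claw": 1,"delta_pos": [-1.24,-0.11,0.87],"yaw": 0},
    {"claw": 1,"delta_pos": [1.46,0,1.68],"yaw": 0},
    {"claw": 1,"delta_pos": [1.46,0,1.68],"yaw": 0},
    {"claw": 1,"delta_pos": [1.46,0,1.68],"yaw": 0},
    {"claw": 1,"delta_pos": [1.46,0,1.68],"yaw": 0},
    {"claw": 1,"delta_pos": [0,1,0],"yaw": 0}
  ]
}}

```text
clock: 16.08
eef_pos: [465.6, 358.6, 169.9]
tcp_rot: [3.138, -0.858, 0.107]
contact_force: [-0.1, -1.0, -0.5]
opening: 0.002
grasp_force: 0.0
```

```bash
python3 - <<'E'
from h import *
p,R=tool();print('tip cad',tocad(p+173*R[:,2]).round(1),r.sense()['contact_force'].round(1))
f=snap('side','s2');cv2.imwrite('pics/s2c.png',cv2.resize(f['img'][100:230,230:390],None,fx=4,fy=4,interpolation=cv2.INTER_CUBIC))
E
```

```text
tip cad [  6.6 106.9  56.8] [-0.1 -1.  -0.5]
```

View pics/s2c.png

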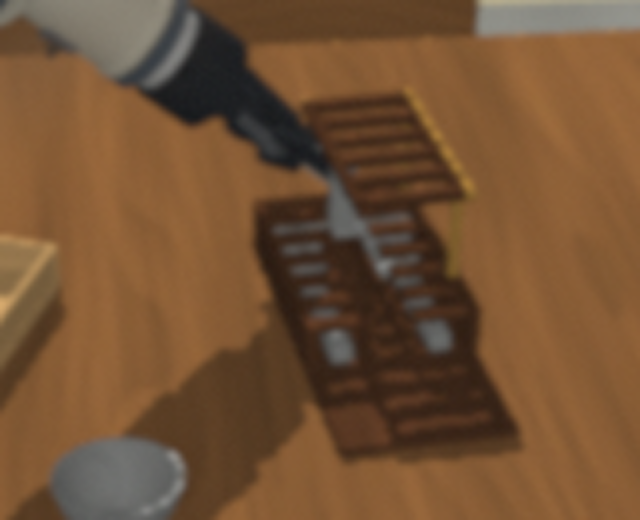

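Emit:
{"name": "apply_moves", "arguments": {
  "deltas": [
    {"claw": 1,"delta_pos": [0,1,0],"yaw": 0},
    {"claw": 1,"delta_pos": [0,0.6,0],"yaw": 0},
    {"claw": 1,"delta_pos": [0,0.6,0],"yaw": 0},
    {"claw": 1,"delta_pos": [0,0.6,0],"yaw": 0},
    {"claw": 1,"delta_pos": [0,0.6,0],"yaw": 0},
    {"claw": 1,"delta_pos": [0,0.6,0],"yaw": 0},
    {"claw": 1,"delta_pos": [0,0.6,0],"yaw": 0},
    {"claw": 1,"delta_pos": [0,0.6,0],"yaw": 0}
  ]
}}

```text
clock: 17.12
eef_pos: [468.4, 307.3, 169.3]
tcp_rot: [3.136, -0.855, 0.113]
contact_force: [-0.2, 8.1, -4.1]
opening: 0.002
grasp_force: 4.0
```

Emit:
{"name": "apply_moves", "arguments": {
  "deltas": [
    {"claw": 1,"delta_pos": [0,0.6,0],"yaw": 0},
    {"claw": 1,"delta_pos": [0,0.6,0],"yaw": 0},
    {"claw": 1,"delta_pos": [0,0.6,0],"yaw": 0},
    {"claw": 1,"delta_pos": [0,0.6,0],"yaw": 0},
    {"claw": 1,"delta_pos": [0,0.5,0],"yaw": 0}
  ]
}}

```text
clock: 17.75
eef_pos: [471.5, 278.6, 169.4]
tcp_rot: [3.136, -0.854, 0.114]
contact_force: [-0.2, 10.1, -4.5]
opening: 0.002
grasp_force: 4.8
```

```bash
python3 - <<'E'
from h import *
p,R=tool();print('tip cad',tocad(p+173*R[:,2]).round(1),(R.T@r.sense()['contact_force']).round(1))
E
```

```text
tip cad [ 4.  27.2 55.8] [ -2.7 -10.1   3.6]
```

Emit:
{"name": "apply_moves", "arguments": {
  "deltas": [
    {"claw": 1,"delta_pos": [0,0.5,0],"yaw": 0},
    {"claw": 1,"delta_pos": [0,0.5,0],"yaw": 0},
    {"claw": 1,"delta_pos": [0,0.3,0],"yaw": 0}
  ]
}}

```text
clock: 18.12
eef_pos: [472.9, 265.8, 169.4]
tcp_rot: [3.136, -0.854, 0.114]
contact_force: [0.5, 10.2, -5.0]
opening: -0.002
grasp_force: 5.1
```

Emit:
{"name": "apply_moves", "arguments": {
  "deltas": [
    {"claw": 1,"delta_pos": [0,0.2,0],"yaw": 0},
    {"claw": 1,"delta_pos": [0,0.1,0],"yaw": 0}
  ]
}}

```text
clock: 18.38
eef_pos: [473.2, 262.9, 169.4]
tcp_rot: [3.136, -0.854, 0.114]
contact_force: [-0.7, 9.7, -4.6]
opening: -0.003
grasp_force: 5.1
```

```bash
python3 - <<'E'
from h import *
p,R=tool();print('tip cad',tocad(p+173*R[:,2]).round(1),(R.T@r.sense()['contact_force']).round(1))
f=load('w2');
f=wsnap('w3');B=tocad(cloud(f));X,Y,Z=np.moveaxis(B,-1,0)
m=(Z>55)&(Z<90)&(X>-30)&(X<30)&(Y>-40)&(Y<95);print('tab',m.sum(),[np.percentile(A[m],[.5,2,98,99.5]).round(1) for A in(X,Y,Z)] if m.sum() else '')
E
```

```text
tip cad [ 4.1 11.4 55.8] [-3.2 -9.7  3.3]
tab 1355 [array([-29.9, -29.5,  -9.5,  -9.3]), array([-14.1, -13.4,  27.7,  30.1]), array([56.1, 58.6, 89.8, 89.9])]
```

Emit:
{"name": "apply_moves", "arguments": {
  "deltas": [
    {"claw": 1,"delta_pos": [0,0.1,0],"yaw": 0},
    {"claw": 1,"delta_pos": [0,0.1,0],"yaw": 0}
  ]
}}

```text
clock: 18.68
eef_pos: [473.4, 261.0, 169.4]
tcp_rot: [3.136, -0.854, 0.114]
contact_force: [0.2, 10.8, -4.8]
opening: -0.003
grasp_force: 5.2
```

Emit:
{"name": "apply_moves", "arguments": {
  "deltas": [
    {"claw": 1,"delta_pos": [0,0.1,0],"yaw": 0},
    {"claw": 1,"delta_pos": [0,0.0,0],"yaw": 0}
  ]
}}

```text
clock: 18.92
eef_pos: [473.4, 260.5, 169.4]
tcp_rot: [3.136, -0.854, 0.116]
contact_force: [-1.4, 13.6, -6.3]
opening: -0.001
grasp_force: 6.9
```

Emit:
{"name": "apply_moves", "arguments": {
  "deltas": [
    {"claw": 1,"delta_pos": [0,0.1,0],"yaw": 0},
    {"claw": 1,"delta_pos": [0,0.0,0],"yaw": 0}
  ]
}}

```text
clock: 19.18
eef_pos: [473.5, 260.1, 169.5]
tcp_rot: [3.136, -0.854, 0.117]
contact_force: [-2.1, 16.8, -6.1]
opening: -0.0
grasp_force: 9.0
```

Emit:
{"name": "apply_moves", "arguments": {
  "deltas": [
    {"claw": 1,"delta_pos": [0,-1.2,0],"yaw": 0},
    {"claw": 1,"delta_pos": [0,-1.8,0],"yaw": 0},
    {"claw": 1,"delta_pos": [0,-1.8,0],"yaw": 0},
    {"claw": 1,"delta_pos": [0,-1.8,0],"yaw": 0},
    {"claw": 1,"delta_pos": [0,-1.8,0],"yaw": 0},
    {"claw": 1,"delta_pos": [0,-1.8,0],"yaw": 0}
  ]
}}

```text
clock: 19.92
eef_pos: [462.8, 359.7, 169.3]
tcp_rot: [3.135, -0.856, 0.111]
contact_force: [-0.1, -0.6, -0.6]
opening: -0.0
grasp_force: 0.0
```

Emit:
{"name": "apply_moves", "arguments": {
  "deltas": [
    {"claw": 1,"delta_pos": [-2,0,-2.3],"yaw": 0},
    {"claw": 1,"delta_pos": [-2,0,-2.3],"yaw": 0},
    {"claw": 1,"delta_pos": [-2,0,-2.3],"yaw": 0}
  ]
}}

```text
clock: 20.3
eef_pos: [371.3, 349.0, 169.2]
tcp_rot: [3.135, -0.856, 0.111]
contact_force: [0.1, 1.0, 0.0]
opening: -0.001
grasp_force: 0.0
```

```bash
python3 - <<'E'
from kin import *
from h import *
s=r.sense();q=s['qpos'];p,R=tool();print('tip cad',tocad(p+173*R[:,2]).round(1),p.round(1),q.round(3),s['contact_force'].round(1))
f=snap('top','t2');cv2.imwrite('pics/t2c.png',cv2.resize(f['img'][115:205,95:275],(800,400),interpolation=cv2.INTER_CUBIC))
E
```

```text
tip cad [-88.4 106.8  55.9] [371.3 349.  169.2] [ 0.939  0.585  2.233  4.261  0.673 -1.964] [0.1 1.  0. ]
```

View pics/t2c.png

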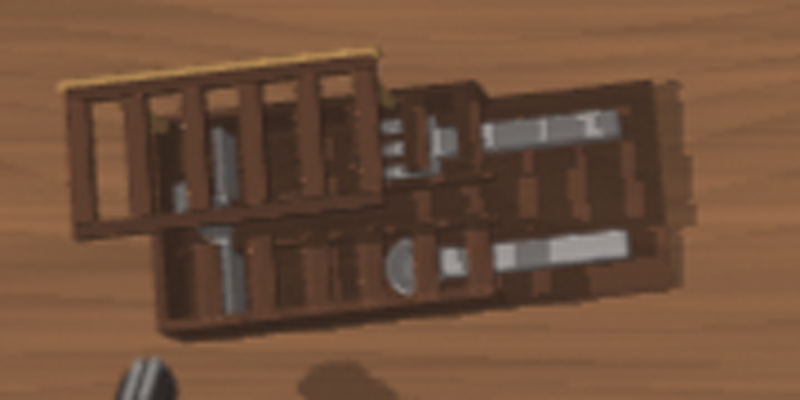

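```bash
cat >> kin.py <<'E'
STEP=np.array([.194,.194,.244,.275,.275,.275])
def sim(q,rows,w=470.,v=True):
    q=np.clip(q,LIM[:,0]+1e-4,LIM[:,1]-1e-4)
    for d,yw in rows:
        p,R=FK(q);g=p+R@(np.array(d)*10.);G=R@ax(2,yw)
        def f(x):
            a,B=FK(x);return np.r_[(a-g)/w,Rot.from_matrix(G.T@B).as_rotvec(),(x-q)*1e-3]
        q=least_squares(f,q,bounds=(np.maximum(LIM[:,0],q-STEP)-1e-9,np.minimum(LIM[:,1],q+STEP)+1e-9)).x
    return q
def tilt(q):
    z=FK(q)[1][:,2];return np.arccos(-z[2]),np.arctan2(z[1],z[0])
E
python3 - <<'E'
from kin import *
from h import r,cad,tool
q=[.102,1.157,.061,0,1.819,-1.572]
for w in(300,470,700):
    a=sim(q,[((-6,0,0),0)]*6,w);b=sim(a,[((-6,0,0),0)]*8,w);print(w,tilt(a),FK(a)[0].round(),tilt(b),FK(b)[0].round())
q=r.sense()['qpos'];R=tool()[1]
# go to azimuth ~0.1 inner, then command inward
for tip in((430,-60,180),(430,-20,180),(400,-60,250)):
    q1,R1=follow(q,[(cad((-100,107,120)),0),(tip,0)],R)
    for d in((-4,0,-4),(-6,0,0),(-3,0,-5)):
        q2=q1
        print('cmd',d)
        for k in range(5):
            q2=sim(q2,[(d,0)]*4);print(np.round(tilt(q2),2),FK(q2)[0].round(),q2.round(2))
E
```

```text
300 (np.float64(0.6069087997090382), np.float64(0.10217849595633585)) [1096.  113.  496.] (np.float64(1.1587262270854712), np.float64(0.10239000925452954)) [1087.  112.  722.]
470 (np.float64(0.34454301396885545), np.float64(0.10214824560731943)) [1066.  109.  448.] (np.float64(0.6574923456285366), np.float64(0.10234046108838388)) [1090.  112.  536.]
700 (np.float64(0.21897950422387985), np.float64(0.10211074212784776)) [1050.  108.  426.] (np.float64(0.3741525535490935), np.float64(0.10228702796319832)) [1074.  111.  437.]
2 rows; world step [-4.   1.  31.7] tool cm/row (start axes) [ 2.13 -0.13 -2.38] yaw/row 0.0 err 0.0122 speed 0.42 [ 0.96  0.43  2.24  4.44  0.63 -2.18]
8 rows; world step [ -7.5 -52.7   7.5] tool cm/row (start axes) [-0.31  5.16 -1.45] yaw/row 0.0 err 0.0000 speed 2.03 [-0.46 -0.    2.62  2.08  0.48 -0.96]
cmd (-4, 0, -4)
[0.8  0.12] [ 170. -123.  320.] [-1.22 -0.26  2.66  1.11  0.89 -0.56]
[0.75 0.15] [  34. -160.  325.] [-1.99 -0.17  2.58  0.64  1.27 -0.91]
[0.75 0.15] [-187. -191.  334.] [-2.53  0.12  2.27  0.31  1.45 -1.24]
[0.74 0.19] [-390. -259.  343.] [-2
[... 2923 characters left out ...]
8] [ 170. -160.  255.] [-1.28  0.13  2.66  1.33  0.81 -1.03]
[0.78 0.2 ] [  10. -191.   94.] [-2.03  0.84  2.56  1.17  0.65 -1.85]
[0.78 0.2 ] [-160. -211.  -74.] [-2.44  1.18  2.18  0.65  0.6  -1.69]
[0.78 0.2 ] [-331. -230. -243.] [-2.63  1.44  1.68  0.31  0.8  -1.5 ]
[0.77 0.26] [-473. -299. -410.] [-2.63  1.75  1.04  0.2   1.11 -1.37]
cmd (-3, 0, -5)
[0.8  0.06] [136. -50. 408.] [-1.31 -0.83  2.59  0.82  1.3  -0.04]
[0.73 0.1 ] [ 50. -95. 468.] [-2.09 -0.68  2.42  0.59  1.83 -0.6 ]
[0.72 0.12] [-157. -136.  538.] [-2.63 -0.29  2.1   0.28  2.   -1.14]
[0.71 0.2 ] [-341. -229.  611.] [-2.63  0.05  1.65  0.23  2.11 -1.14]
[0.7  0.28] [-527. -325.  686.] [-2.63  0.41  1.05  0.21  2.36 -1.11]
```

```bash
nproc; cat > search.py <<'E'
import numpy as np, sys, time
from kin import LIM,STEP,P
from multiprocessing import Pool
a1,h,L2,L3,d,e=P
def jac(q):
    c,s=np.cos(q),np.sin(q)
    Z1=np.array([[c[0],-s[0],0],[s[0],c[0],0],[0,0,1.]])
    def Y(a): return np.array([[np.cos(a),0,np.sin(a)],[0,1,0],[-np.sin(a),0,np.cos(a)]])
    def Z(a): return np.array([[np.cos(a),-np.sin(a),0],[np.sin(a),np.cos(a),0],[0,0,1.]])
    R2=Z1@Y(q[1]);R3=Z1@Y(q[1]+q[2]);R4=R3@Z(q[3]);R5=R4@Y(q[4]);R6=R5@Z(q[5]+np.pi/2)
    p1=np.array([0,0,h])+a1*Z1[:,0];p2=p1+L2*R2[:,2];p3=p2+e*R3[:,0]+L3*R3[:,2];p=p3+d*R5[:,2]
    A=[(np.array([0,0,1.]),np.zeros(3)),(Z1[:,1],p1),(Z1[:,1],p2),(R3[:,2],p3),(R4[:,1],p3),(R5[:,2],p3)]
    J=np.array([np.r_[np.cross(w,p-o),w] for w,o in A]).T
    return p,R6,J
def step(q,dt,yw,w=470.,world=False):
    p,R,_=jac(q);g=p+(dt if world else R@dt);cz,sz=np.cos(yw),np.sin(yw);G=R@np.array([[cz,-sz,0],[sz,cz,0],[0,0,1.]])
    lo=np.maximum(LIM[:,0],q-STEP);hi=np.minimum(LIM[:,1],q+STEP);x=q.copy()
    for _ in range(6):
        p,R,J=jac(x);E=G@R.T;er=.5*np.array([E[2,1]-E[1,2],E[0,2]-E[2,0],E[1,0]-E[0,1]])
        r=np.r_[(g-p)/w,er];Jw=J.copy();Jw[:3]/=w;free=np.ones(6,bool);dx=np.zeros(6)
        for _ in range(4):
            Jf=Jw[:,free];fx=np.zeros(6);fx[~free]=dx[~free]
            dx[free]=np.linalg.solve(Jf.T@Jf+1e-5*np.eye(free.sum()),Jf.T@(r-Jw@fx))
            xn=x+dx;bad=((xn<lo-1e-9)|(xn>hi+1e-9))&free
            if not bad.any(): break
            dx[bad]=(np.clip(xn,lo,hi)-x)[bad];free&=~bad
            if not free.any(): break
        x=np.clip(x+dx,lo,hi)
        if np.abs(dx).max()<1e-4: break
    return x
cx=np.array([np.cos(.101),np.sin(.101),0])
def ok(q):
    p,R,_=jac(q);t=p+173*R[:,2];return t[2]>125 and p[2]>170 and p[2]<1000 and p[0]>-250 and np.hypot(p[0],p[1])>230 and np.hypot(t[0],t[1])>160
def score(q):
    p,R,_=jac(q);z=R[:,2];cy=np.array([-cx[1],cx[0],0])
    return abs(z@cx)+max(0,-z@cy)*.7+max(0,z@cy-.5)
def run(seed):
    rng=np.random.default_rng(seed);q0=np.array(Q0);best=(9,)
    t0=time.time()
    while time.time()-t0<T:
        q=q0.copy();legs=[];n=0
        for L in range(6):
            v=rng.normal(size=3);v*=60/np.linalg.norm(v);k=rng.integers(3,13);yw=rng.choice([0,0,.18,-.18]);c=0
            for _ in range(k):
                qn=step(q,v,yw,world=True)
                if not ok(qn):break
                q=qn;c+=1;n+=1
                s=score(q)+.004*n
                if s<best[0]: best=(s,score(q),n,legs+[(v.round(0).tolist(),yw,c)],q.round(3).tolist())
            if c:legs.append((v.round(0).tolist(),yw,c))
    return best
if __name__=='__main__':
    T=float(sys.argv[1]);Q0=eval(sys.argv[2])
    import os
    with Pool(os.cpu_count()) as p:
        for b in sorted(p.map(run,range(os.cpu_count()*1)))[:4]: print(b)
E
python3 - <<'E'
from search import *
q=np.array([.102,1.157,.061,0,1.819,-1.572])
for i in range(14): q=step(q,np.array([-60,0,0.]),0)
p,R,_=jac(q);print(np.arccos(-R[2,2]),p)   # expect .673, [1096,113,529]
t=time.time();[step(q,np.array([-60,0,0.]),0) for _ in range(100)];print((time.time()-t)/100)
E
timeout 200 python3 search.py 90 "[.94,.43,2.25,4.4,.63,-2.15]"
```

```text
4
1.7084076214766375 [ 697.09933951   72.12877295 -290.02857966]
0.00035932540893554685
(np.float64(0.131424706270434), np.float64(0.02342470627043401), 27, [([9.0, -57.0, 17.0], np.float64(0.0), 9), ([40.0, -11.0, 43.0], np.float64(-0.18), 7), ([24.0, -10.0, 54.0], np.float64(0.0), 11)], [-0.398, 1.115, 0.06, 0.494, 2.17, 0.766])
(np.float64(0.14385246419398665), np.float64(0.031852464193986636), 28, [([6.0, -59.0, 11.0], np.float64(-0.18), 6), ([-45.0, -34.0, -20.0], np.float64(-0.18), 9), ([-29.0, -52.0, -6.0], np.float64(-0.18), 8), ([-33.0, 49.0, -10.0], np.float64(0.0), 5)], [-1.536, 0.046, 2.065, -0.002, 0.991, -3.02])
(np.float64(0.2611734821153677), np.float64(0.10917348211536772), 38, [([-10.0, -17.0, 57.0], np.float64(-0.18), 7), ([-35.0, 24.0, 42.0], np.float64(0.0), 4), ([-58.0, -4.0, -15.0], np.float64(0.0), 7), ([-17.0, -44.0, 37.0], np.float64(-0.18), 5), ([-49.0, 16.0, 31.0], np.float64(-0.18), 12), ([-22.0, -27.0, 49.0], np.float64(0.18), 3)], [2.63, 0.253, 2.655, 3.871, 2.348, -3.02])
(np.float64(0.32239553963085166), np.float64(0.19439553963085168), 32, [([22.0, -55.0, 11.0], np.float64(-0.18), 12), ([46.0, 6.0, 38.0], np.float64(-0.18), 11), ([-45.0, -39.0, -4.0], np.float64(-0.18), 3), ([22.0, -53.0, -17.0], np.float64(0.0), 1), ([-47.0, -37.0, -2.0], np.float64(0.0), 5)], [-0.539, 0.922, 0.758, 0.191, 1.359, -3.02])
```

```bash
python3 - <<'E'
s=open('search.py').read()
s=s.replace("""        x=np.clip(x+dx,lo,hi)
        if""","""        c0=r@r;k=1.
        while k>.02:
            xn=np.clip(x+k*dx,lo,hi);pn,Rn,_=jac(xn);En=G@Rn.T;en=.5*np.array([En[2,1]-En[1,2],En[0,2]-En[2,0],En[1,0]-En[0,1]]);rn=np.r_[(g-pn)/w,en]
            if rn@rn<c0: break
            k*=.4
        else: break
        x=xn
        if""").replace("range(6):\n        p,R,J","range(12):\n        p,R,J")
open('search.py','w').write(s)
E
python3 - <<'E'
from search import *
q=np.array([.102,1.157,.061,0,1.819,-1.572])
for i in range(14): q=step(q,np.array([-60,0,0.]),0)
p,R,_=jac(q);print(np.arccos(-R[2,2]),p)   # expect .673, [1096,113,529]
q=np.array([.94,.43,2.25,4.4,.63,-2.15])
for v,y,n in [([6.0, -59.0, 11.0], -0.18, 6), ([-45.0, -34.0, -20.0], -0.18, 9), ([-29.0, -52.0, -6.0],-0.18, 8), ([-33.0, 49.0, -10.0],0.0, 5)]:
    for _ in range(n): q=step(q,np.array(v),y,world=True)
    p,R,_=jac(q);print(q.round(2),p.round(),np.arccos(-R[2,2]).round(2),np.arctan2(R[1,2],R[0,2]).round(2))
E
timeout 200 python3 search.py 100 "[.94,.43,2.25,4.4,.63,-2.15]"
```

```text
0.10459265358979301 [1016.71000896  104.06557088  470.13753901]
[-0.05  0.06  2.47  3.02  0.24 -2.64] [397. -17. 311.] 0.85 -0.02
[-1.59 -0.09  2.44  0.82  0.96 -3.02] [  95. -266.  336.] 0.64 -0.05
[-1.37  0.4   1.53  0.04  1.15 -3.02] [ 140. -661.  419.] 0.07 -0.85
[-1.51  0.04  2.12 -0.06  0.92 -3.02] [  16. -411.  368.] 0.08 -2.18
(np.float64(0.14537807056570612), np.float64(0.045378070565706106), 25, [([6.0, -59.0, 11.0], np.float64(-0.18), 6), ([-45.0, -34.0, -20.0], np.float64(-0.18), 9), ([-29.0, -52.0, -6.0], np.float64(-0.18), 8), ([-33.0, 49.0, -10.0], np.float64(0.0), 2)], [-1.407, 0.241, 1.802, -0.006, 1.036, -3.02])
(np.float64(0.29555339903261335), np.float64(0.19955339903261332), 24, [([-8.0, -48.0, 36.0], np.float64(0.0), 5), ([-35.0, -33.0, -35.0], np.float64(-0.18), 7), ([-56.0, 22.0, 2.0], np.float64(-0.18), 12)], [1.455, -0.126, 2.64, 2.211, 0.0, -3.02])
(np.float64(0.3239378132951866), np.float64(0.2079378132951866), 29, [([-39.0, -15.0, 43.0], np.float64(0.0), 9), ([-28.0, -29.0, -44.0], np.float64(-0.18), 8), ([-49.0, 6.0, -35.0], np.float64(-0.18), 5), ([-51.0, 32.0, -4.0], np.float64(-0.18), 3), ([-39.0, -41.0, 20.0], np.float64(0.0), 4)], [1.435, -0.145, 2.66, 2.428, 0.0, -2.925])
(np.float64(0.47148420146042797), np.float64(0.295484201460428), 44, [([-5.0, -59.0, 10.0], np.float64(0.18), 8), ([-48.0, 29.0, 23.0], np.float64(-0.18), 8), ([-23.0, -54.0, 11.0], np.float64(0.18), 6), ([-14.0, -39.0, -43.0], np.float64(-0.18), 12), ([-11.0, -55.0, -20.0], np.float64(-0.18), 8), ([30.0, 14.0, -50.0], np.float64(0.0), 2)], [1.236, -0.091, 2.66, 2.293, 0.283, -1.751])
```

```bash
cat >> kin.py <<'E'
def simw(q,v,yw,w=470.):
    p,R=FK(q); return sim(q,[(R.T@np.array(v)/10,yw)],w)
E
python3 - <<'E'
from kin import *
from h import r
q=r.sense()['qpos']
def rep(q): p,R=FK(q);t=p+173*R[:,2];print(q.round(2),'tcp',p.round(),'tip',t.round(),'tilt',np.round(tilt(q),2))
for seq in ([([-4,1,31],0,2),([6,-59,11],-.18,6),([-45,-34,-20],-.18,9),([-29,-52,-6],-.18,8)],
            [([-4,1,31],0,2),([6,-59,11],-.18,6),([-30,-45,0],-.18,9),([0,-55,5],-.18,6)],
            [([-4,1,31],0,2),([0,-52,11],-.18,8),([0,0,0],-.18,8),([0,-55,5],-.18,6)]):
    x=q;print('--')
    for v,y,n in seq:
        for k in range(n):
            x=simw(x,v,y)
            if k%3==2:rep(x)
        rep(x)
E
```

```text
--
[ 0.96  0.44  2.24  4.44  0.63 -2.17] tcp [361. 346. 230.] tip [491. 360. 117.] tilt [0.86 0.11]
[ 0.55  0.25  2.45  3.9   0.49 -2.51] tcp [379. 169. 263.] tip [509. 183. 150.] tilt [0.86 0.11]
[ 0.02  0.1   2.49  3.08  0.3  -2.65] tcp [395.  12. 297.] tip [526.  18. 184.] tilt [0.85 0.05]
[ 0.02  0.1   2.49  3.08  0.3  -2.65] tcp [395.  12. 297.] tip [526.  18. 184.] tilt [0.85 0.05]
[-0.51  0.2   2.66  2.38  0.61 -2.97] tcp [293. -89. 247.] tip [421. -83. 131.] tilt [0.83 0.05]
[-1.02  0.07  2.63  1.56  0.64 -3.02] tcp [ 218. -164.  265.] tip [ 336. -159.  139.] tilt [0.75 0.04]
[-1.4  -0.04  2.45  0.82  0.87 -3.02] tcp [ 138. -250.  313.] tip [ 234. -241.  170.] tilt [0.59 0.1 ]
[-1.4  -0.04  2.45  0.82  0.87 -3.02] tcp [ 138. -250.  313.] tip [ 234. -241.  170.] tilt [0.59 0.1 ]
[-1.38  0.07  2.12  0.46  0.99 -3.02] tcp [ 141. -391.  372.] tip [ 204. -381.  211.] tilt [0.38 0.16]
[-1.3   0.25  1.82  0.15  1.06 -3.02] tcp [ 168. -525.  392.] tip [ 190. -523.  220.] tilt [0.13 0.09]
[-1.26  0.38  1.66 -0.06  1.07 -3.02] tcp [ 186. -605.  379.] tip [ 180. -614.  206.] tilt [ 0.07
[... 1424 characters left out ...]
0.15  0.01  2.54  2.73  0.29 -2.78] tcp [362. -34. 310.] tip [493. -33. 198.] tilt [0.87 0.01]
[-0.2  -0.02  2.52  2.39  0.26 -3.02] tcp [360. -42. 321.] tip [490. -37. 207.] tilt [0.85 0.04]
[-0.23 -0.09  2.49  1.84  0.22 -3.02] tcp [357. -48. 341.] tip [484. -40. 223.] tilt [0.82 0.06]
[-0.23 -0.13  2.47  1.49  0.21 -3.02] tcp [356. -48. 353.] tip [480. -40. 233.] tilt [0.8  0.06]
[-0.59 -0.13  2.26  0.76  0.53 -3.02] tcp [ 370. -175.  417.] tip [ 481. -176.  284.] tilt [ 0.7  -0.01]
[-0.62 -0.04  2.01  0.26  0.66 -3.02] tcp [ 419. -265.  473.] tip [ 506. -293.  327.] tilt [ 0.56 -0.31]
[-0.62 -0.04  2.01  0.26  0.66 -3.02] tcp [ 419. -265.  473.] tip [ 506. -293.  327.] tilt [ 0.56 -0.31]
```

```bash
cat > plan.py <<'E'
from kin import *
from h import r
import sys
def plan(seq):
    q=r.sense()['qpos'];print('now',q.round(2),'tilt',np.round(tilt(q),3))
    for v,y,n in seq:
        for k in range(n):
            R=FK(q)[1];t=(R.T@np.array(v)/10).round(1);q=sim(q,[(t,y)]);p,Rr=FK(q);print(t.tolist(),y,'| tip',(p+173*Rr[:,2]).round().tolist(),'tilt',np.round(tilt(q),2),q.round(2).tolist())
if __name__=='__main__': plan(eval(sys.argv[1]))
E
python3 plan.py "[([-4,1,31],0,2),([6,-59,11],-.18,6)]"
```

```text
now [ 0.94  0.58  2.24  4.26  0.67 -1.96] tilt [0.853 0.102]
[2.1, -0.1, -2.3] 0 | tip [494.0, 360.0, 88.0] tilt [0.85 0.1 ] [0.95, 0.51, 2.24, 4.36, 0.65, -2.07]
[2.1, -0.1, -2.3] 0 | tip [492.0, 360.0, 117.0] tilt [0.86 0.11] [0.95, 0.44, 2.24, 4.44, 0.63, -2.18]
[0.8, 5.9, -0.8] -0.18 | tip [497.0, 301.0, 128.0] tilt [0.86 0.11] [0.85, 0.37, 2.33, 4.3, 0.59, -2.3]
[-0.3, 6.0, -0.8] -0.18 | tip [503.0, 242.0, 140.0] tilt [0.86 0.11] [0.71, 0.31, 2.4, 4.12, 0.54, -2.42]
[-1.4, 5.8, -0.8] -0.18 | tip [508.0, 183.0, 150.0] tilt [0.86 0.11] [0.55, 0.24, 2.45, 3.91, 0.49, -2.52]
[-2.4, 5.5, -0.8] -0.18 | tip [514.0, 124.0, 162.0] tilt [0.86 0.11] [0.36, 0.18, 2.49, 3.63, 0.41, -2.58]
[-3.3, 5.0, -0.7] -0.18 | tip [519.0, 69.0, 175.0] tilt [0.85 0.08] [0.18, 0.13, 2.49, 3.36, 0.34, -2.63]
[-4.2, 4.3, -0.6] -0.18 | tip [525.0, 18.0, 184.0] tilt [0.85 0.05] [0.02, 0.1, 2.49, 3.08, 0.3, -2.66]
```

Emit:
{"name": "apply_moves", "arguments": {
  "deltas": [
    {"claw": 1,"delta_pos": [2.1,-0.1,-2.3],"yaw": 0},
    {"claw": 1,"delta_pos": [2.1,-0.1,-2.3],"yaw": 0},
    {"claw": 1,"delta_pos": [0.8,5.9,-0.8],"yaw": -0.18},
    {"claw": 1,"delta_pos": [-0.3,6.0,-0.8],"yaw": -0.18},
    {"claw": 1,"delta_pos": [-1.4,5.8,-0.8],"yaw": -0.18},
    {"claw": 1,"delta_pos": [-2.4,5.5,-0.8],"yaw": -0.18},
    {"claw": 1,"delta_pos": [-3.3,5.0,-0.7],"yaw": -0.18},
    {"claw": 1,"delta_pos": [-4.2,4.3,-0.6],"yaw": -0.18}
  ]
}}

```text
clock: 21.35
eef_pos: [397.8, 38.7, 285.8]
tcp_rot: [2.378, -0.468, 1.245]
contact_force: [1.3, 0.3, 0.4]
opening: -0.003
grasp_force: 0.0
```

```bash
python3 plan.py "[([-45,-34,-20],-.18,9),([-29,-52,-6],-.18,8)]"
```

```text
now [ 0.08  0.15  2.49  3.07  0.37 -2.47] tilt [0.87  0.115]
[-5.1, -2.1, -2.4] -0.18 | tip [483.0, 18.0, 155.0] tilt [0.87 0.12] [-0.05, 0.17, 2.59, 2.87, 0.49, -2.56]
[-4.6, -2.9, -2.4] -0.18 | tip [447.0, -17.0, 137.0] tilt [0.86 0.12] [-0.25, 0.21, 2.66, 2.65, 0.62, -2.7]
[-4.0, -3.7, -2.4] -0.18 | tip [432.0, -53.0, 122.0] tilt [0.84 0.12] [-0.44, 0.26, 2.66, 2.44, 0.66, -2.85]
[-3.3, -4.4, -2.3] -0.18 | tip [409.0, -85.0, 110.0] tilt [0.83 0.13] [-0.63, 0.3, 2.66, 2.23, 0.7, -3.02]
[-2.4, -5.0, -2.3] -0.18 | tip [380.0, -110.0, 117.0] tilt [0.8  0.13] [-0.8, 0.23, 2.65, 1.96, 0.67, -3.02]
[-1.7, -5.4, -2.1] -0.18 | tip [353.0, -136.0, 122.0] tilt [0.77 0.13] [-0.95, 0.18, 2.63, 1.68, 0.67, -3.02]
[-0.8, -5.6, -2.0] -0.18 | tip [323.0, -164.0, 128.0] tilt [0.73 0.14] [-1.11, 0.13, 2.6, 1.41, 0.7, -3.02]
[0.0, -5.7, -1.8] -0.18 | tip [287.0, -195.0, 137.0] tilt [0.69 0.16] [-1.27, 0.09, 2.54, 1.13, 0.77, -3.02]
[0.9, -5.7, -1.7] -0.18 | tip [250.0, -226.0, 149.0] tilt [0.64 0.2 ] [-1.38, 0.06, 2.47, 0.9, 0.86, -3.02]
[-1.0, -5.6, -1.8] -0.18 | tip [233.0, -275.0, 167.0] tilt [0.58 0.24] [-1.41, 0.07, 2.35, 0.75, 0.93, -3.02]
[-0.1, -5.7, -1.7] -0.18 | tip [220.0, -324.0, 182.0] tilt [0.52 0.28] [-1.42, 0.1, 2.23, 0.63, 0.99, -3.02]
[0.6, -5.7, -1.6] -0.18 | tip [211.0, -374.0, 195.0] tilt [0.45 0.33] [-1.4, 0.13, 2.11, 0.52, 1.04, -3.02]
[1.3, -5.7, -1.4] -0.18 | tip [204.0, -424.0, 205.0] tilt [0.38 0.38] [-1.39, 0.19, 1.99, 0.42, 1.08, -3.02]
[2.0, -5.5, -1.1] -0.18 | tip [199.0, -474.0, 211.0] tilt [0.3  0.45] [-1.36, 0.24, 1.88, 0.33, 1.12, -3.02]
[2.5, -5.4, -0.9] -0.18 | tip [196.0, -523.0, 214.0] tilt [0.23 0.54] [-1.34, 0.31, 1.76, 0.23, 1.15, -3.02]
[2.9, -5.2, -0.6] -0.18 | tip [193.0, -572.0, 214.0] tilt [0.15 0.7 ] [-1.32, 0.37, 1.66, 0.15, 1.18, -3.02]
[3.3, -5.0, -0.2] -0.18 | tip [190.0, -618.0, 209.0] tilt [0.08 1.07] [-1.3, 0.44, 1.56, 0.06, 1.21, -3.02]
```

Emit:
{"name": "apply_moves", "arguments": {
  "deltas": [
    {"claw": 1,"delta_pos": [-5.1,-2.1,-2.4],"yaw": -0.18},
    {"claw": 1,"delta_pos": [-4.6,-2.9,-2.6],"yaw": -0.18},
    {"claw": 1,"delta_pos": [-4.0,-3.7,-2.6],"yaw": -0.18},
    {"claw": 1,"delta_pos": [-3.3,-4.4,-2.6],"yaw": -0.18},
    {"claw": 1,"delta_pos": [-2.4,-5.0,-2.3],"yaw": -0.18},
    {"claw": 1,"delta_pos": [-1.7,-5.4,-2.1],"yaw": -0.18},
    {"claw": 1,"delta_pos": [-0.8,-5.6,-2.0],"yaw": -0.18},
    {"claw": 1,"delta_pos": [0,-5.7,-1.8],"yaw": -0.18}
  ]
}}

```text
clock: 22.35
eef_pos: [164.0, -205.2, 258.9]
tcp_rot: [2.425, 0.305, 2.102]
contact_force: [2.3, -0.6, 1.2]
opening: -0.003
grasp_force: 0.0
```

```bash
python3 plan.py "[([-35,-40,-10],-.18,2),([-29,-52,-6],-.18,8)]"
```

```text
now [-1.37  0.15  2.57  1.17  0.85 -3.02] tilt [0.769 0.199]
[-1.3, -4.8, -2.2] -0.18 | tip [249.0, -222.0, 151.0] tilt [0.73 0.23] [-1.47, 0.12, 2.47, 0.96, 0.94, -3.02]
[-0.5, -4.9, -2.1] -0.18 | tip [226.0, -262.0, 168.0] tilt [0.68 0.27] [-1.51, 0.11, 2.37, 0.81, 1.01, -3.02]
[-1.1, -5.5, -2.2] -0.18 | tip [211.0, -314.0, 185.0] tilt [0.63 0.32] [-1.52, 0.13, 2.24, 0.7, 1.08, -3.02]
[-0.3, -5.6, -2.1] -0.18 | tip [200.0, -367.0, 201.0] tilt [0.57 0.37] [-1.51, 0.17, 2.11, 0.61, 1.13, -3.02]
[0.4, -5.6, -2.0] -0.18 | tip [192.0, -421.0, 214.0] tilt [0.51 0.42] [-1.49, 0.22, 1.98, 0.52, 1.19, -3.02]
[1.0, -5.6, -1.8] -0.18 | tip [187.0, -475.0, 225.0] tilt [0.45 0.48] [-1.47, 0.28, 1.84, 0.44, 1.23, -3.02]
[1.5, -5.5, -1.6] -0.18 | tip [184.0, -529.0, 234.0] tilt [0.39 0.55] [-1.45, 0.34, 1.71, 0.37, 1.28, -3.02]
[2.0, -5.4, -1.4] -0.18 | tip [184.0, -582.0, 240.0] tilt [0.34 0.64] [-1.43, 0.41, 1.57, 0.31, 1.34, -3.02]
[2.4, -5.3, -1.2] -0.18 | tip [185.0, -636.0, 244.0] tilt [0.29 0.73] [-1.41, 0.49, 1.43, 0.25, 1.39, -3.02]
[2.7, -5.2, -1.1] -0.18 | tip [188.0, -688.0, 248.0] tilt [0.26 0.84] [-1.4, 0.57, 1.29, 0.2, 1.45, -3.02]
```

```bash
cat > greedy.py <<'E'
from kin import *
from h import r
import sys,itertools
q=r.sense()['qpos'];print('now',q.round(2),np.round(tilt(q),3))
for k in range(int(sys.argv[1])):
    best=None
    for v in itertools.product((-40,0,40),(-40,0,40),(-30,0,30)):
      for y in (-.18,0):
        R=FK(q)[1];t=(R.T@np.array(v)/10).round(1);x=sim(q,[(t,y)]);p,Rr=FK(x);tip=p+173*Rr[:,2]
        if tip[2]<140 or np.hypot(*p[:2])<240: continue
        s=tilt(x)[0]
        if best is None or s<best[0]-1e-4: best=(s,t,y,x,tip,v)
    q=best[3];print(best[1].tolist(),best[2],best[5],'tip',best[4].round().tolist(),np.round(tilt(q),3),q.round(2).tolist())
E
python3 greedy.py 10
```

```text
now [-1.37  0.15  2.57  1.17  0.85 -3.02] [0.769 0.199]
[2.8, -4.1, -0.6] -0.18 (-40, 0, -30) tip [246.0, -181.0, 145.0] [0.716 0.241] [-1.45, 0.07, 2.55, 0.98, 0.9, -3.02]
[0.5, -6.3, -0.9] -0.18 (-40, -40, -30) tip [219.0, -219.0, 151.0] [0.653 0.294] [-1.5, 0.08, 2.45, 0.81, 0.96, -3.02]
[3.8, -3.2, 0.1] -0.18 (-40, 0, -30) tip [199.0, -214.0, 155.0] [0.582 0.352] [-1.49, 0.02, 2.44, 0.69, 0.98, -3.02]
[2.0, -6.1, -0.3] -0.18 (-40, -40, -30) tip [182.0, -251.0, 155.0] [0.504 0.427] [-1.47, 0.06, 2.35, 0.58, 0.99, -3.02]
[2.6, -5.8, 0.1] -0.18 (-40, -40, -30) tip [167.0, -288.0, 149.0] [0.424 0.524] [-1.45, 0.11, 2.27, 0.47, 0.99, -3.02]
[2.3, -4.7, -2.2] -0.18 (-40, -40, 0) tip [151.0, -326.0, 164.0] [0.355 0.63 ] [-1.43, 0.12, 2.18, 0.36, 1.04, -3.02]
[3.6, -5.2, 0.9] -0.18 (-40, -40, -30) tip [137.0, -363.0, 146.0] [0.276 0.81 ] [-1.4, 0.2, 2.11, 0.26, 1.02, -3.02]
[3.4, -4.2, -1.5] -0.18 (-40, -40, 0) tip [123.0, -399.0, 153.0] [0.212 1.066] [-1.38, 0.23, 2.04, 0.16, 1.05, -3.02]
[3.9, -4.0, -1.1] -0.18 (-40, -40, 0) tip [109.0, -435.0, 154.0] [0.165 1.489] [-1.36, 0.27, 1.97, 0.05, 1.06, -3.02]
[-0.2, 3.9, 0.7] -0.18 (0, 40, 0) tip [125.0, -391.0, 153.0] [0.152 1.842] [-1.27, 0.21, 2.05, 0.01, 1.04, -3.02]
```

Emit:
{"name": "apply_moves", "arguments": {
  "deltas": [
    {"claw": 1,"delta_pos": [2.8,-4.1,-0.6],"yaw": -0.18},
    {"claw": 1,"delta_pos": [0.5,-6.2,-0.9],"yaw": -0.18},
    {"claw": 1,"delta_pos": [3.8,-3.2,0.1],"yaw": -0.18},
    {"claw": 1,"delta_pos": [2.0,-5.9,-0.3],"yaw": -0.18},
    {"claw": 1,"delta_pos": [2.6,-5.6,0.1],"yaw": -0.18},
    {"claw": 1,"delta_pos": [2.3,-4.7,-2.2],"yaw": -0.18}
  ]
}}

```text
clock: 23.1
eef_pos: [173.1, -334.3, 371.0]
tcp_rot: [2.982, 0.336, 3.056]
contact_force: [-0.1, -0.2, -0.5]
opening: 0.001
grasp_force: 0.0
```

```bash
python3 greedy.py 7
```

```text
now [-1.26  0.01  2.18  0.44  1.02 -3.02] [0.371 0.367]
[4.4, -4.5, 0.9] -0.18 (-40, -40, -30) tip [219.0, -343.0, 195.0] [0.274 0.406] [-1.23, 0.06, 2.13, 0.33, 0.99, -3.02]
[4.7, -4.1, 1.5] -0.18 (-40, -40, -30) tip [206.0, -373.0, 174.0] [0.171 0.457] [-1.2, 0.12, 2.1, 0.21, 0.94, -3.02]
[4.9, -3.6, 2.0] -0.18 (-40, -40, -30) tip [189.0, -404.0, 148.0] [0.066 0.57 ] [-1.18, 0.19, 2.08, 0.08, 0.89, -3.02]
[0.6, -3.8, -3.1] -0.18 (0, -40, 30) tip [206.0, -436.0, 177.0] [0.007 2.549] [-1.13, 0.2, 1.98, -0.0, 0.97, -3.02]
[-0.0, -0.0, 3.0] 0 (0, 0, -30) tip [206.0, -436.0, 147.0] [0.007 2.549] [-1.13, 0.24, 2.01, -0.0, 0.9, -3.02]
[0.0, 0.0, 0.0] 0 (0, 0, 0) tip [206.0, -436.0, 147.0] [0.007 2.549] [-1.13, 0.24, 2.01, -0.0, 0.9, -3.02]
[0.0, 0.0, 0.0] 0 (0, 0, 0) tip [206.0, -436.0, 147.0] [0.007 2.549] [-1.13, 0.24, 2.01, -0.0, 0.9, -3.02]
```

Excellent: nearly vertical. Four more rows.

Emit:
{"name": "apply_moves", "arguments": {
  "deltas": [
    {"claw": 1,"delta_pos": [4.4,-4.4,0.7],"yaw": -0.18},
    {"claw": 1,"delta_pos": [4.5,-4.0,1.3],"yaw": -0.18},
    {"claw": 1,"delta_pos": [4.6,-3.5,1.8],"yaw": -0.18}
  ]
}}

```text
clock: 23.48
eef_pos: [233.1, -379.7, 344.5]
tcp_rot: [-3.137, 0.106, -2.839]
contact_force: [-0.3, 0.9, -0.6]
opening: -0.001
grasp_force: 0.0
```

```bash
python3 greedy.py 3
```

```text
now [-1.06  0.14  2.07  0.13  0.9  -3.02] [0.106 0.26 ]
[5.0, -2.6, -0.5] -0.18 (-40, -40, 0) tip [232.0, -404.0, 172.0] [ 0.032 -0.968] [-1.05, 0.16, 2.04, 0.0, 0.9, -3.02]
[0.0, 0.1, 3.0] 0 (0, 0, -30) tip [232.0, -404.0, 142.0] [ 0.032 -0.968] [-1.05, 0.21, 2.07, 0.0, 0.83, -3.02]
[0.0, 0.0, 0.0] 0 (0, 0, 0) tip [232.0, -404.0, 142.0] [ 0.032 -0.968] [-1.05, 0.21, 2.07, 0.0, 0.83, -3.02]
```

Emit:
{"name": "apply_moves", "arguments": {
  "deltas": [
    {"claw": 1,"delta_pos": [5.0,-2.6,-0.5],"yaw": -0.17},
    {"claw": 1,"delta_pos": [0,0,0],"yaw": 0}
  ]
}}

```text
clock: 23.72
eef_pos: [243.7, -387.4, 346.0]
tcp_rot: [-3.114, 0.023, -2.73]
contact_force: [0.0, 0.2, 0.2]
opening: 0.001
grasp_force: 0.0
```

```bash
python3 - <<'E'
from kin import *
from h import *
s=r.sense();q=s['qpos'];p,R=tool();print(p,s['tcp_rot'],q.round(3),np.round(tilt(q),3))
# measure handles from t2 picture (crop x: u=95+X*180/800, v=115+Y*90/400)
f=load('t2');B=tocad(cloud(f));X,Y,Z=np.moveaxis(B,-1,0)
for n,x0 in(('spoon',-35.5),('fork',35.5)):
    m=(abs(X-x0)<16)&(Z>13)&(Z<30)&(Y<-84)&(Y>-175);print(n,m.sum(),'x',np.percentile(X[m],[3,50,97]).round(1),'y',np.percentile(Y[m],[1,50]).round(1),'z',np.median(Z[m]).round(1), np.polyfit(Y[m],X[m],1).round(3), cad((np.median(X[m]),-120,0)).round(1))
    m=(abs(X-x0)<22)&(Z<30)&(Y<-84)&(Y>-180);
# goal orientation: tool y along caddy x, vertical
for yw in(-np.pi/2+.101,np.pi/2+.101):
    G=ax(2,yw)@ax(0,np.pi);V=Rot.from_matrix(R.T@G).as_rotvec();print('turn',V.round(3))
E
```

```text
[ 243.72283864 -387.40510578  346.01518015] [-3.11414672  0.02268115 -2.72952587] [-1.019  0.157  2.048  0.024  0.907 -3.016] [ 0.036 -0.468]
spoon 183 x [-43.1 -36.  -27.7] y [-154.4 -119.5] z 19.7 [-6.0000e-03 -3.6375e+01] [576.3 142.    0. ]
fork 181 x [27.9 34.9 42.9] y [-155.5 -120.1] z 19.8 [-2.0000e-03  3.4813e+01] [646.8 149.1   0. ]
turn [-0.038  0.002 -1.26 ]
turn [0.003 0.041 1.881]
```

```bash
cat > mv.py <<'E'
from kin import *
from h import *
def mv(tip,turn,n,claw):
    s=r.sense();q=s['qpos'];p,R=tool();Rn=R@ax(2,turn);g=np.array(tip)-173*Rn[:,2];print('tcp goal',g.round(1))
    for k in range(n):
        t=(R.T@((g-p)/n)/10).round(2);y=round(turn/n,3);R=R@ax(2,turn/n);print({"claw":claw,"delta_pos":t.tolist(),"yaw":y})
        qn,e=IK(p+(g-p)*(k+1)/n,R,q) ;sp=(np.abs(qn-q)/STEP).max();q=qn
        if sp>1 or e>1e-3: print('!',e,sp)
    print(q.round(2))
E
python3 -c "
from mv import *
mv(cad((-36,-98,70)),1.881,12,0.1)"
```

```text
tcp goal [568.6 166.6 242.9]
{'claw': 0.1, 'delta_pos': [-4.31, 3.17, 0.87], 'yaw': 0.157}
{'claw': 0.1, 'delta_pos': [-3.76, 3.81, 0.87], 'yaw': 0.157}
! 1.2719754316647886e-10 1.018742761112573
{'claw': 0.1, 'delta_pos': [-3.12, 4.35, 0.87], 'yaw': 0.157}
! 4.3857033236223406e-11 1.0509675589948873
{'claw': 0.1, 'delta_pos': [-2.4, 4.78, 0.87], 'yaw': 0.157}
! 4.484661531023448e-12 1.0691796542277079
{'claw': 0.1, 'delta_pos': [-1.63, 5.1, 0.87], 'yaw': 0.157}
! 6.901927918079309e-12 1.069948810391366
{'claw': 0.1, 'delta_pos': [-0.81, 5.29, 0.87], 'yaw': 0.157}
! 6.784253226855515e-12 1.053125178410059
{'claw': 0.1, 'delta_pos': [0.02, 5.35, 0.87], 'yaw': 0.157}
! 1.1559636579307085e-11 1.0218806805696155
{'claw': 0.1, 'delta_pos': [0.86, 5.28, 0.87], 'yaw': 0.157}
{'claw': 0.1, 'delta_pos': [1.67, 5.08, 0.87], 'yaw': 0.157}
{'claw': 0.1, 'delta_pos': [2.44, 4.76, 0.87], 'yaw': 0.157}
{'claw': 0.1, 'delta_pos': [3.16, 4.32, 0.87], 'yaw': 0.157}
{'claw': 0.1, 'delta_pos': [3.79, 3.77, 0.87], 'yaw': 0.157}
[ 0.29  0.5   1.83 -0.03  0.79  0.21]
```

```bash
python3 -c "
from mv import *
mv(cad((-36,-98,70)),1.881,14,0.1)"
```

```text
tcp goal [568.6 166.6 242.9]
{'claw': 0.1, 'delta_pos': [-3.69, 2.72, 0.75], 'yaw': 0.134}
{'claw': 0.1, 'delta_pos': [-3.3, 3.19, 0.75], 'yaw': 0.134}
{'claw': 0.1, 'delta_pos': [-2.84, 3.6, 0.75], 'yaw': 0.134}
{'claw': 0.1, 'delta_pos': [-2.33, 3.95, 0.75], 'yaw': 0.134}
{'claw': 0.1, 'delta_pos': [-1.78, 4.23, 0.75], 'yaw': 0.134}
{'claw': 0.1, 'delta_pos': [-1.2, 4.43, 0.75], 'yaw': 0.134}
{'claw': 0.1, 'delta_pos': [-0.6, 4.55, 0.75], 'yaw': 0.134}
{'claw': 0.1, 'delta_pos': [0.02, 4.59, 0.75], 'yaw': 0.134}
{'claw': 0.1, 'delta_pos': [0.63, 4.54, 0.75], 'yaw': 0.134}
{'claw': 0.1, 'delta_pos': [1.24, 4.42, 0.75], 'yaw': 0.134}
{'claw': 0.1, 'delta_pos': [1.82, 4.21, 0.75], 'yaw': 0.134}
{'claw': 0.1, 'delta_pos': [2.36, 3.93, 0.75], 'yaw': 0.134}
{'claw': 0.1, 'delta_pos': [2.87, 3.58, 0.75], 'yaw': 0.134}
{'claw': 0.1, 'delta_pos': [3.32, 3.16, 0.75], 'yaw': 0.134}
[ 0.29  0.5   1.83 -0.03  0.79  0.21]
```

Emit:
{"name": "apply_moves", "arguments": {
  "deltas": [
    {"claw": 0.1,"delta_pos": [-3.7,2.7,0.75],"yaw": 0.134},
    {"claw": 0.1,"delta_pos": [-3.3,3.2,0.75],"yaw": 0.134},
    {"claw": 0.1,"delta_pos": [-2.8,3.6,0.75],"yaw": 0.134},
    {"claw": 0.1,"delta_pos": [-2.3,3.95,0.75],"yaw": 0.134},
    {"claw": 0.1,"delta_pos": [-1.8,4.2,0.75],"yaw": 0.134},
    {"claw": 0.1,"delta_pos": [-1.2,4.4,0.75],"yaw": 0.134},
    {"claw": 0.1,"delta_pos": [-0.6,4.55,0.75],"yaw": 0.134}
  ],
  "grip_force": 40
}}

```text
clock: 24.6
eef_pos: [404.7, -110.1, 294.3]
tcp_rot: [3.138, 0.035, 2.606]
contact_force: [0.1, -0.4, -0.9]
opening: 0.449
grasp_force: 0.0
```

Emit:
{"name": "apply_moves", "arguments": {
  "deltas": [
    {"claw": 0.1,"delta_pos": [0,4.6,0.75],"yaw": 0.134},
    {"claw": 0.1,"delta_pos": [0.6,4.55,0.75],"yaw": 0.134},
    {"claw": 0.1,"delta_pos": [1.2,4.4,0.75],"yaw": 0.134},
    {"claw": 0.1,"delta_pos": [1.8,4.2,0.75],"yaw": 0.134},
    {"claw": 0.1,"delta_pos": [2.4,3.95,0.75],"yaw": 0.134},
    {"claw": 0.1,"delta_pos": [2.9,3.6,0.75],"yaw": 0.134},
    {"claw": 0.1,"delta_pos": [3.3,3.15,0.75],"yaw": 0.134},
    {"claw": 0.1,"delta_pos": [0,0,0],"yaw": 0}
  ]
}}

```text
clock: 25.6
eef_pos: [568.2, 167.2, 242.1]
tcp_rot: [3.112, 0.018, 1.674]
contact_force: [-0.2, -0.1, -1.2]
opening: 0.449
grasp_force: 0.0
```

```bash
python3 - <<'E'
from mv import *
p,R=tool();s=r.sense();print(p,tocad(p+173*R[:,2]).round(1),'tilt',np.round(tilt(s['qpos']),3),s['opening'],'heading err',(np.arctan2(R[1,1],R[0,1])-.101))
f=wsnap('w4');B=tocad(cloud(f));X,Y,Z=np.moveaxis(B,-1,0)
for n,x0 in(('spoon',-35.5),('fork',35.5)):
    m=(abs(X-x0)<14)&(Z>14)&(Z<30)&(Y<-84)&(Y>-175)
    if m.sum()>20: print(n,m.sum(),'x',np.percentile(X[m],[3,50,97]).round(1),'y',np.percentile(Y[m],[1,99]).round(1),'z',np.median(Z[m]).round(1),np.polyfit(Y[m],X[m],1).round(3))
mv(cad((-36,-98,9)),0,5,0.1)
E
```

```text
[568.24807188 167.24792079 242.13067464] [-36.2 -97.1  69.2] tilt [ 0.035 -0.434] 0.4492002114923047 heading err 0.00244260709715928
spoon 1996 x [-42.  -34.6 -27.2] y [-153.3  -88.4] z 20.1 [-7.0000e-03 -3.5408e+01]
fork 1900 x [28.5 35.2 43.2] y [-148.8  -88.2] z 20.1 [-3.0000e-02  3.1849e+01]
tcp goal [568.8 166.6 181.9]
{'claw': 0.1, 'delta_pos': [0.03, -0.0, 1.2], 'yaw': 0.0}
{'claw': 0.1, 'delta_pos': [0.03, -0.0, 1.2], 'yaw': 0.0}
{'claw': 0.1, 'delta_pos': [0.03, -0.0, 1.2], 'yaw': 0.0}
{'claw': 0.1, 'delta_pos': [0.03, -0.0, 1.2], 'yaw': 0.0}
{'claw': 0.1, 'delta_pos': [0.03, -0.0, 1.2], 'yaw': 0.0}
[ 0.29  0.59  1.85 -0.04  0.67  0.22]
```

View pics/w4.png

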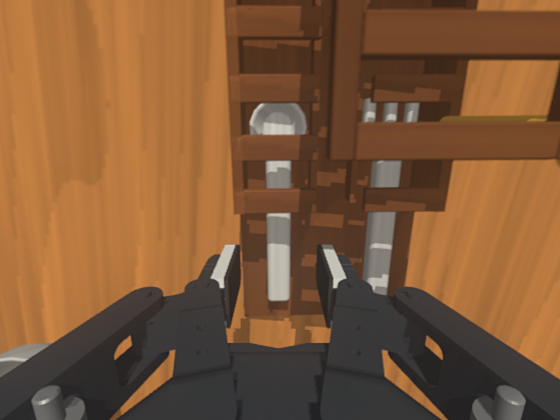

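Emit:
{"name": "apply_moves", "arguments": {
  "deltas": [
    {"claw": 0.1,"delta_pos": [0.05,-0.05,2.0],"yaw": 0},
    {"claw": 0.1,"delta_pos": [0.05,0,2.0],"yaw": 0},
    {"claw": 0.1,"delta_pos": [0.05,0,1.4],"yaw": 0},
    {"claw": 0.1,"delta_pos": [0,0,0.6],"yaw": 0},
    {"claw": 0.1,"delta_pos": [0,0,0],"yaw": 0}
  ],
  "grip_force": 40
}}

```text
clock: 26.28
eef_pos: [569.0, 166.1, 182.1]
tcp_rot: [3.112, 0.02, 1.676]
contact_force: [0.4, 0.6, 0.6]
opening: 0.448
grasp_force: 0.0
```

Emit:
{"name": "apply_moves", "arguments": {
  "deltas": [
    {"claw": 1,"delta_pos": [0,0,0],"yaw": 0},
    {"claw": 1,"delta_pos": [0,0,0],"yaw": 0},
    {"claw": 1,"delta_pos": [0,0,0],"yaw": 0},
    {"claw": 1,"delta_pos": [0,0,0],"yaw": 0}
  ],
  "grip_force": 40
}}

```text
clock: 26.78
eef_pos: [569.4, 166.4, 183.1]
tcp_rot: [3.11, 0.02, 1.676]
contact_force: [-1.2, 1.0, 6.8]
opening: 0.173
grasp_force: 40.4
```

Emit:
{"name": "apply_moves", "arguments": {
  "deltas": [
    {"claw": 1,"delta_pos": [0,0,-0.5],"yaw": 0},
    {"claw": 1,"delta_pos": [-1.6,0,-0.1],"yaw": 0},
    {"claw": 1,"delta_pos": [-2.2,0,-0.05],"yaw": 0},
    {"claw": 1,"delta_pos": [-2.2,0,-0.05],"yaw": 0},
    {"claw": 1,"delta_pos": [-2.2,0,-0.05],"yaw": 0},
    {"claw": 1,"delta_pos": [-1.2,0,0],"yaw": 0}
  ]
}}

```text
clock: 27.52
eef_pos: [578.6, 71.2, 191.7]
tcp_rot: [3.112, 0.02, 1.675]
contact_force: [-0.2, 0.2, -0.7]
opening: 0.173
grasp_force: 39.6
```

```bash
python3 - <<'E'
from mv import *
p,R=tool();s=r.sense();print(p,tocad(p+173*R[:,2]).round(1),s['opening'],s['grasp_force'],s['contact_force'])
f=snap('top','t3');B=tocad(cloud(f));X,Y,Z=np.moveaxis(B,-1,0)
m=(abs(X+36)<25)&(Y>-260)&(Y<-70)&(Z>9)&(Z<36)
for y in range(-260,-70,10):
    k=m&(Y>=y)&(Y<y+10)
    if k.sum()>2: print(y,k.sum(),np.percentile(X[k],[5,95]).round(),np.median(Z[k]).round(1))
E
```

```text
[578.58529567  71.20907367 191.72133404] [ -35.7 -194.1   18.8] 0.17269082402177893 39.56799030303955 [-0.17785336  0.15634393 -0.73002469]
-250 28 [-44. -30.] 28.2
```

Emit:
{"name": "apply_moves", "arguments": {
  "deltas": [
    {"claw": 1,"delta_pos": [0,0,-1.5],"yaw": 0},
    {"claw": 1,"delta_pos": [0,0,-2.5],"yaw": 0},
    {"claw": 1,"delta_pos": [0,0,-2.5],"yaw": 0}
  ]
}}

```text
clock: 27.95
eef_pos: [576.5, 74.8, 258.2]
tcp_rot: [3.111, 0.02, 1.676]
contact_force: [0.9, -0.0, -0.7]
opening: 0.172
grasp_force: 39.6
```

```bash
python3 - <<'E'
from mv import *
f=wsnap('w5');C=cloud(f);B=tocad(C);X,Y,Z=np.moveaxis(B,-1,0)
m=(abs(X+36)<22)&(Z>60)&(Y>-270)&(Y<-60)
for y in range(-260,-60,15):
    k=m&(Y>=y)&(Y<y+15)
    if k.sum()>5: print(y,k.sum(),np.percentile(X[k],[5,95]).round(),np.median(Z[k]).round(1))
p,R=tool();print(tocad(p+173*R[:,2]))
mv((527.6,-427,60),0,12,1)
E
```

```text
-245 269 [-45. -31.] 95.2
-230 764 [-45. -31.] 95.2
-215 879 [-46. -31.] 95.3
-200 1725 [-48. -30.] 96.7
-185 19060 [-56. -18.] 166.3
-170 5107 [-56. -23.] 182.4
-155 1223 [-45. -31.] 95.1
-140 2500 [-52. -24.] 89.2
-125 3567 [-51. -25.] 91.8
-110 168 [-45. -32.] 93.3
[ -35.4213373  -190.12211571   88.57493252]
tcp goal [ 521.3 -424.3  232.9]
{'claw': 1, 'delta_pos': [-4.08, -0.92, 0.29], 'yaw': 0.0}
{'claw': 1, 'delta_pos': [-4.08, -0.92, 0.29], 'yaw': 0.0}
{'claw': 1, 'delta_pos': [-4.08, -0.92, 0.29], 'yaw': 0.0}
{'claw': 1, 'delta_pos': [-4.08, -0.92, 0.29], 'yaw': 0.0}
{'claw': 1, 'delta_pos': [-4.08, -0.92, 0.29], 'yaw': 0.0}
{'claw': 1, 'delta_pos': [-4.08, -0.92, 0.29], 'yaw': 0.0}
{'claw': 1, 'delta_pos': [-4.08, -0.92, 0.29], 'yaw': 0.0}
{'claw': 1, 'delta_pos': [-4.08, -0.92, 0.29], 'yaw': 0.0}
{'claw': 1, 'delta_pos': [-4.08, -0.92, 0.29], 'yaw': 0.0}
{'claw': 1, 'delta_pos': [-4.08, -0.92, 0.29], 'yaw': 0.0}
{'claw': 1, 'delta_pos': [-4.08, -0.92, 0.29], 'yaw': 0.0}
{'claw': 1, 'delta_pos': [-4.08, -0.92, 0.29], 'yaw': 0.0}
[-0.69  0.6   1.66  0.01  0.84 -0.8 ]
```

Emit:
{"name": "apply_moves", "arguments": {
  "deltas": [
    {"claw": 1,"delta_pos": [-2,-0.46,0.1],"yaw": 0},
    {"claw": 1,"delta_pos": [-4,-0.92,0.2],"yaw": 0},
    {"claw": 1,"delta_pos": [-4.5,-1,0.3],"yaw": 0},
    {"claw": 1,"delta_pos": [-4.5,-1,0.3],"yaw": 0},
    {"claw": 1,"delta_pos": [-4.5,-1,0.3],"yaw": 0},
    {"claw": 1,"delta_pos": [-4.5,-1,0.3],"yaw": 0},
    {"claw": 1,"delta_pos": [-4.5,-1,0.3],"yaw": 0},
    {"claw": 1,"delta_pos": [-4.5,-1,0.3],"yaw": 0}
  ]
}}

```text
clock: 29.0
eef_pos: [537.3, -264.0, 239.1]
tcp_rot: [3.113, 0.019, 1.676]
contact_force: [0.6, 0.2, -1.3]
opening: 0.174
grasp_force: 39.6
```

Emit:
{"name": "apply_moves", "arguments": {
  "deltas": [
    {"claw": 1,"delta_pos": [-4.5,-1,0.3],"yaw": 0},
    {"claw": 1,"delta_pos": [-4.5,-1,0.3],"yaw": 0},
    {"claw": 1,"delta_pos": [-4,-0.92,0.3],"yaw": 0},
    {"claw": 1,"delta_pos": [-2.5,-0.5,0.3],"yaw": 0},
    {"claw": 1,"delta_pos": [0,0,0],"yaw": 0}
  ]
}}

```text
clock: 29.62
eef_pos: [520.3, -421.5, 229.2]
tcp_rot: [3.112, 0.019, 1.674]
contact_force: [-0.3, 0.8, -1.4]
opening: 0.173
grasp_force: 39.6
```

```bash
python3 - <<'E'
from mv import *
p,R=tool();s=r.sense();print(p,(p+173*R[:,2]).round(1),s['opening'],s['grasp_force'])
f=wsnap('w6');C=cloud(f);X,Y,Z=np.moveaxis(C,-1,0)
m=(Z>9)&(Z<26)&(np.hypot(X-526,Y+414)<125)
P=C[m][:,:2].astype(np.float32);print(len(P))
from scipy.optimize import least_squares
rr=np.hypot(*(P-[526,-414]).T);P=P[rr>92]
o=least_squares(lambda c:np.hypot(P[:,0]-c[0],P[:,1]-c[1])-c[2],[526,-414,103],loss='soft_l1');print('thali',o.x.round(1),np.abs(o.fun).mean())
print('floor z',np.median(Z[(np.hypot(X-526,Y+414)<80)&(Z<12)]))
mv((527.6,-427,9),0,5,1)
E
```

```text
[ 520.25619723 -421.46523992  229.21128207] [ 525.7 -424.3   56.3] 0.17345995104520093 39.56934034824371
11319
thali [ 527.6 -414.3  100.9] 1.2017051061070363
floor z 4.281308385028055
tcp goal [ 522.2 -424.3  181.9]
{'claw': 1, 'delta_pos': [-0.07, -0.0, 0.95], 'yaw': 0.0}
{'claw': 1, 'delta_pos': [-0.07, -0.0, 0.95], 'yaw': 0.0}
{'claw': 1, 'delta_pos': [-0.07, -0.0, 0.95], 'yaw': 0.0}
{'claw': 1, 'delta_pos': [-0.07, -0.0, 0.95], 'yaw': 0.0}
{'claw': 1, 'delta_pos': [-0.07, -0.0, 0.95], 'yaw': 0.0}
[-0.68  0.68  1.67  0.01  0.76 -0.8 ]
```

Emit:
{"name": "apply_moves", "arguments": {
  "deltas": [
    {"claw": 1,"delta_pos": [-0.1,0,1.2],"yaw": 0},
    {"claw": 1,"delta_pos": [-0.1,0,1.3],"yaw": 0},
    {"claw": 1,"delta_pos": [-0.1,0,1.1],"yaw": 0},
    {"claw": 1,"delta_pos": [0,0,0.5],"yaw": 0},
    {"claw": 1,"delta_pos": [0,0,0.2],"yaw": 0}
  ]
}}

```text
clock: 30.3
eef_pos: [522.8, -423.7, 186.7]
tcp_rot: [3.112, 0.019, 1.676]
contact_force: [-0.9, 0.8, -1.0]
opening: 0.174
grasp_force: 39.6
```

Emit:
{"name": "apply_moves", "arguments": {
  "deltas": [
    {"claw": 1,"delta_pos": [0,0,0.1],"yaw": 0},
    {"claw": 1,"delta_pos": [0,0,0.1],"yaw": 0}
  ]
}}

```text
clock: 30.55
eef_pos: [523.0, -424.0, 185.6]
tcp_rot: [3.111, 0.02, 1.676]
contact_force: [-0.3, 0.6, -1.8]
opening: 0.172
grasp_force: 39.6
```

Emit:
{"name": "apply_moves", "arguments": {
  "deltas": [
    {"claw": 1,"delta_pos": [0,0,0.15],"yaw": 0},
    {"claw": 1,"delta_pos": [0,0,0.15],"yaw": 0},
    {"claw": 1,"delta_pos": [0,0,0],"yaw": 0}
  ]
}}

```text
clock: 30.92
eef_pos: [522.9, -423.9, 182.1]
tcp_rot: [3.111, 0.02, 1.676]
contact_force: [0.1, 0.2, -1.0]
opening: 0.173
grasp_force: 39.6
```

Emit:
{"name": "apply_moves", "arguments": {
  "deltas": [
    {"claw": 1,"delta_pos": [0,0,0.1],"yaw": 0},
    {"claw": 1,"delta_pos": [0,0,0],"yaw": 0}
  ]
}}

```text
clock: 31.18
eef_pos: [523.0, -423.9, 181.2]
tcp_rot: [3.111, 0.02, 1.676]
contact_force: [0.1, -1.3, -0.4]
opening: 0.175
grasp_force: 39.6
```

Emit:
{"name": "apply_moves", "arguments": {
  "deltas": [
    {"claw": 1,"delta_pos": [0,0,0.1],"yaw": 0},
    {"claw": 1,"delta_pos": [0,0,0],"yaw": 0}
  ]
}}

```text
clock: 31.42
eef_pos: [523.1, -423.9, 181.1]
tcp_rot: [3.111, 0.02, 1.676]
contact_force: [-3.2, 1.2, 7.8]
opening: 0.172
grasp_force: 40.7
```

Emit:
{"name": "apply_moves", "arguments": {
  "deltas": [
    {"claw": 1,"delta_pos": [0,0,0.05],"yaw": 0},
    {"claw": 1,"delta_pos": [0,0,0],"yaw": 0}
  ]
}}

```text
clock: 31.68
eef_pos: [523.1, -424.0, 181.1]
tcp_rot: [3.111, 0.02, 1.676]
contact_force: [-3.7, 3.4, 13.0]
opening: 0.172
grasp_force: 41.3
```

Emit:
{"name": "apply_moves", "arguments": {
  "deltas": [
    {"claw": 1,"delta_pos": [0,0,-0.1],"yaw": 0},
    {"claw": 0.5,"delta_pos": [0,0,0],"yaw": 0},
    {"claw": 0.2,"delta_pos": [0,0,0],"yaw": 0},
    {"claw": 0.1,"delta_pos": [0,0,0],"yaw": 0},
    {"claw": 0.1,"delta_pos": [0,0,-1],"yaw": 0},
    {"claw": 0.1,"delta_pos": [0,0,-3],"yaw": 0},
    {"claw": 0.1,"delta_pos": [0,0,-3],"yaw": 0}
  ]
}}

```text
clock: 32.55
eef_pos: [520.7, -422.7, 251.8]
tcp_rot: [3.112, 0.02, 1.676]
contact_force: [-0.3, -0.3, -0.3]
opening: 0.451
grasp_force: 0.0
```

```bash
python3 - <<'E'
from mv import *
p,R=tool();s=r.sense();print(p,s['opening'])
f=wsnap('w7');C=cloud(f);X,Y,Z=np.moveaxis(C,-1,0)
d=np.hypot(X-527,Y+414);m=(d<92)&(Z>9)&(Z<40);P=C[m];rr=cv2.minAreaRect(P[:,:2].astype(np.float32));print('spoon',len(P),np.round(rr[0],1),np.round(rr[1],1),round(rr[2],1))
c=np.array(rr[0]);
for t in range(-70,71,20):
    k=m&(abs(Y-c[1]-t)<8);print(t,k.sum(),np.median(Z[k]).round(1) if k.sum() else '')
mv(cad((35,-98,75)),0,12,0.1)
E
```

```text
[ 520.70603616 -422.74915981  251.8362533 ] 0.4507160787681873
spoon 4822 [ 524.9 -413.9] [ 34.5 138.3] 3.3
-70 149 17.9
-50 433 18.0
-30 454 18.1
-10 491 18.1
10 524 18.1
30 579 17.9
50 757 13.3
70 368 15.3
tcp goal [638.4 174.5 247.9]
{'claw': 0.1, 'delta_pos': [4.86, 1.49, 0.01], 'yaw': 0.0}
{'claw': 0.1, 'delta_pos': [4.86, 1.49, 0.01], 'yaw': 0.0}
{'claw': 0.1, 'delta_pos': [4.86, 1.49, 0.01], 'yaw': 0.0}
{'claw': 0.1, 'delta_pos': [4.86, 1.49, 0.01], 'yaw': 0.0}
{'claw': 0.1, 'delta_pos': [4.86, 1.49, 0.01], 'yaw': 0.0}
{'claw': 0.1, 'delta_pos': [4.86, 1.49, 0.01], 'yaw': 0.0}
{'claw': 0.1, 'delta_pos': [4.86, 1.49, 0.01], 'yaw': 0.0}
{'claw': 0.1, 'delta_pos': [4.86, 1.49, 0.01], 'yaw': 0.0}
{'claw': 0.1, 'delta_pos': [4.86, 1.49, 0.01], 'yaw': 0.0}
{'claw': 0.1, 'delta_pos': [4.86, 1.49, 0.01], 'yaw': 0.0}
{'claw': 0.1, 'delta_pos': [4.86, 1.49, 0.01], 'yaw': 0.0}
{'claw': 0.1, 'delta_pos': [4.86, 1.49, 0.01], 'yaw': 0.0}
[ 0.27  0.57  1.67 -0.04  0.87  0.19]
```

Emit:
{"name": "apply_moves", "arguments": {
  "deltas": [
    {"claw": 0.1,"delta_pos": [4.86,1.49,0],"yaw": 0},
    {"claw": 0.1,"delta_pos": [4.86,1.49,0],"yaw": 0},
    {"claw": 0.1,"delta_pos": [4.86,1.49,0],"yaw": 0},
    {"claw": 0.1,"delta_pos": [4.86,1.49,0],"yaw": 0},
    {"claw": 0.1,"delta_pos": [4.86,1.49,0],"yaw": 0},
    {"claw": 0.1,"delta_pos": [4.86,1.49,0],"yaw": 0},
    {"claw": 0.1,"delta_pos": [4.86,1.49,0],"yaw": 0}
  ]
}}

```text
clock: 33.48
eef_pos: [589.1, -71.9, 247.8]
tcp_rot: [3.11, 0.02, 1.676]
contact_force: [0.7, -1.1, -0.5]
opening: 0.45
grasp_force: 0.0
```

Emit:
{"name": "apply_moves", "arguments": {
  "deltas": [
    {"claw": 0.1,"delta_pos": [4.86,1.49,0],"yaw": 0},
    {"claw": 0.1,"delta_pos": [4.86,1.49,0],"yaw": 0},
    {"claw": 0.1,"delta_pos": [4.86,1.49,0],"yaw": 0},
    {"claw": 0.1,"delta_pos": [4.86,1.49,0],"yaw": 0},
    {"claw": 0.1,"delta_pos": [4.0,1.4,0],"yaw": 0},
    {"claw": 0.1,"delta_pos": [0,0,0],"yaw": 0}
  ]
}}

```text
clock: 34.22
eef_pos: [637.9, 170.2, 245.2]
tcp_rot: [3.11, 0.019, 1.679]
contact_force: [0.3, -0.5, -0.1]
opening: 0.449
grasp_force: 0.0
```

```bash
python3 - <<'E'
from mv import *
p,R=tool();s=r.sense();print(p,tocad(p+173*R[:,2]).round(1))
f=wsnap('w8');B=tocad(cloud(f));X,Y,Z=np.moveaxis(B,-1,0)
m=(abs(X-35)<14)&(Z>14)&(Z<30)&(Y<-84)&(Y>-175)
print('fork',m.sum(),'x',np.percentile(X[m],[3,50,97]).round(1),'y',np.percentile(Y[m],[1,99]).round(1),'z',np.median(Z[m]).round(1),np.polyfit(Y[m],X[m],1).round(3))
mv(cad((35,-98,9)),0,1,0.1)
E
```

```text
[637.89384957 170.15000531 245.24146114] [  33.7 -101.5   72.4]
fork 2048 x [28.8 36.4 43.9] y [-153.8  -87.6] z 20.1 [-5.0000e-03  3.5796e+01]
tcp goal [639.  173.9 181.9]
{'claw': 0.1, 'delta_pos': [0.64, 0.02, 6.3], 'yaw': 0.0}
[ 0.27  0.67  1.69 -0.04  0.76  0.19]
```

Emit:
{"name": "apply_moves", "arguments": {
  "deltas": [
    {"claw": 0.1,"delta_pos": [0.3,0.15,2.0],"yaw": 0},
    {"claw": 0.1,"delta_pos": [0.3,0,2.0],"yaw": 0},
    {"claw": 0.1,"delta_pos": [0.05,0,1.6],"yaw": 0},
    {"claw": 0.1,"delta_pos": [0,0,0.6],"yaw": 0},
    {"claw": 0.1,"delta_pos": [0,0,0],"yaw": 0}
  ]
}}

```text
clock: 34.9
eef_pos: [640.1, 172.6, 181.9]
tcp_rot: [3.112, 0.02, 1.675]
contact_force: [-0.1, 0.0, 0.6]
opening: 0.447
grasp_force: 0.0
```

Emit:
{"name": "apply_moves", "arguments": {
  "deltas": [
    {"claw": 1,"delta_pos": [0,0,0],"yaw": 0},
    {"claw": 1,"delta_pos": [0,0,0],"yaw": 0},
    {"claw": 1,"delta_pos": [0,0,0],"yaw": 0},
    {"claw": 1,"delta_pos": [0,0,0],"yaw": 0}
  ],
  "grip_force": 40
}}

```text
clock: 35.4
eef_pos: [640.6, 173.0, 183.4]
tcp_rot: [3.11, 0.02, 1.676]
contact_force: [0.4, 0.1, 6.5]
opening: 0.173
grasp_force: 40.7
```

Emit:
{"name": "apply_moves", "arguments": {
  "deltas": [
    {"claw": 1,"delta_pos": [0,0,-0.5],"yaw": 0},
    {"claw": 1,"delta_pos": [-1.6,0,-0.1],"yaw": 0},
    {"claw": 1,"delta_pos": [-2.2,0,-0.05],"yaw": 0},
    {"claw": 1,"delta_pos": [-2.2,0,-0.05],"yaw": 0},
    {"claw": 1,"delta_pos": [-2.2,0,-0.05],"yaw": 0},
    {"claw": 1,"delta_pos": [-1.2,0,0],"yaw": 0}
  ]
}}

```text
clock: 36.15
eef_pos: [650.0, 77.4, 192.0]
tcp_rot: [3.111, 0.02, 1.674]
contact_force: [0.5, 0.4, -0.9]
opening: 0.169
grasp_force: 39.9
```

Emit:
{"name": "apply_moves", "arguments": {
  "deltas": [
    {"claw": 1,"delta_pos": [0,0,-1.5],"yaw": 0},
    {"claw": 1,"delta_pos": [0,0,-2.5],"yaw": 0},
    {"claw": 1,"delta_pos": [0,0,-2.5],"yaw": 0},
    {"claw": 1,"delta_pos": [0,0,0],"yaw": 0}
  ]
}}

```text
clock: 36.65
eef_pos: [648.6, 81.4, 259.8]
tcp_rot: [3.107, 0.02, 1.676]
contact_force: [-0.4, -0.2, -1.1]
opening: 0.174
grasp_force: 39.9
```

```bash
python3 - <<'E'
from mv import *
f=wsnap('w9');C=cloud(f);B=tocad(C);X,Y,Z=np.moveaxis(B,-1,0)
m=(abs(X-36)<22)&(Z>60)&(Y>-270)&(Y<-60)&(Z<120)
for y in range(-260,-60,15):
    k=m&(Y>=y)&(Y<y+15)
    if k.sum()>5: print(y,k.sum(),np.percentile(X[k],[5,95]).round(),np.median(Z[k]).round(1))
p,R=tool();t=p+173*R[:,2];print(p,tocad(t),r.sense()['opening'])
cy=np.array([-np.sin(.101),np.cos(.101)])
goal=np.array([493.4,-157.9])-13.5*cy;print(goal)
mv((*goal,70),0,8,1)
E
```

```text
-245 315 [28. 43.] 96.5
-230 765 [28. 42.] 96.5
-215 843 [28. 42.] 96.6
-200 1083 [27. 42.] 96.7
-185 2453 [17. 53.] 98.1
-170 1078 [28. 42.] 96.5
-155 1331 [27. 43.] 96.3
-140 2401 [20. 50.] 92.3
-125 1825 [19. 51.] 91.3
-110 259 [20. 50.] 91.1
[648.0252003   81.28629588 258.28053638] [  34.93509974 -191.00031686   85.40679636] 0.17485027823708452
[ 494.761183   -171.33120176]
tcp goal [ 488.8 -168.5  242.9]
{'claw': 1, 'delta_pos': [-2.89, -2.32, 0.17], 'yaw': 0.0}
{'claw': 1, 'delta_pos': [-2.89, -2.32, 0.17], 'yaw': 0.0}
{'claw': 1, 'delta_pos': [-2.89, -2.32, 0.17], 'yaw': 0.0}
{'claw': 1, 'delta_pos': [-2.89, -2.32, 0.17], 'yaw': 0.0}
{'claw': 1, 'delta_pos': [-2.89, -2.32, 0.17], 'yaw': 0.0}
{'claw': 1, 'delta_pos': [-2.89, -2.32, 0.17], 'yaw': 0.0}
{'claw': 1, 'delta_pos': [-2.89, -2.32, 0.17], 'yaw': 0.0}
{'claw': 1, 'delta_pos': [-2.89, -2.32, 0.17], 'yaw': 0.0}
[-0.33  0.4   2.   -0.01  0.7  -0.43]
```

Fork is level in the grip. Carry it over the tray.

Emit:
{"name": "apply_moves", "arguments": {
  "deltas": [
    {"claw": 1,"delta_pos": [-2,-1.6,0.1],"yaw": 0},
    {"claw": 1,"delta_pos": [-3.3,-2.65,0.2],"yaw": 0},
    {"claw": 1,"delta_pos": [-3.3,-2.65,0.2],"yaw": 0},
    {"claw": 1,"delta_pos": [-3.3,-2.65,0.2],"yaw": 0},
    {"claw": 1,"delta_pos": [-3.3,-2.65,0.2],"yaw": 0},
    {"claw": 1,"delta_pos": [-3.3,-2.65,0.2],"yaw": 0},
    {"claw": 1,"delta_pos": [-3.0,-2.4,0.2],"yaw": 0},
    {"claw": 1,"delta_pos": [-1.6,-1.3,0.1],"yaw": 0}
  ]
}}

```text
clock: 37.7
eef_pos: [486.5, -169.7, 240.9]
tcp_rot: [3.113, 0.019, 1.675]
contact_force: [0.9, 0.8, -0.7]
opening: 0.173
grasp_force: 39.9
```

Emit:
{"name": "apply_moves", "arguments": {
  "deltas": [
    {"claw": 1,"delta_pos": [0,0,0],"yaw": 0}
  ]
}}

```text
clock: 37.83
eef_pos: [487.0, -169.4, 241.1]
tcp_rot: [3.113, 0.019, 1.674]
contact_force: [0.6, -0.4, -0.4]
opening: 0.172
grasp_force: 39.9
```

```bash
python3 - <<'E'
from mv import *
p,R=tool();s=r.sense();print(p,(p+173*R[:,2]).round(1),s['opening'],s['grasp_force'])
f=wsnap('w10');C=cloud(f);X,Y,Z=np.moveaxis(C,-1,0)
m=(Z>16)&(Z<36)&(abs(X-493)<75)&(abs(Y+158)<115)
rr=cv2.minAreaRect(C[m][:,:2].astype(np.float32));print('tray',m.sum(),np.round(rr[0],1),np.round(rr[1],1),round(rr[2],1))
print('floor',np.median(Z[(abs(X-493)<40)&(abs(Y+158)<80)&(Z<14)]))
m=(Z>50)&(Z<95)&(abs(X-493)<40)&(abs(Y+158)<120)&((Y<-200)|(Y>-135));rr=cv2.minAreaRect(C[m][:,:2].astype(np.float32));print('fork',np.round(rr[0],1),np.round(rr[1],1),round(rr[2],1),np.median(Z[m]))
mv((494.8,-171.3,10),0,1,1)
E
```

```text
[ 486.97861443 -169.3949283   241.10079528] [ 492.2 -172.2   68.2] 0.172129266931186 39.86367344856262
tray 8348 [ 494.1 -158.4] [110.2 190.1] 1.4
floor 5.302876044131565
fork [ 489.8 -154.1] [ 34.1 130.2] 5.8 73.72780275615719
tcp goal [ 489.4 -168.5  182.9]
{'claw': 1, 'delta_pos': [0.13, 0.01, 5.84], 'yaw': 0.0}
[-0.33  0.51  2.02 -0.01  0.57 -0.43]
```

Emit:
{"name": "apply_moves", "arguments": {
  "deltas": [
    {"claw": 1,"delta_pos": [0,0.15,1.5],"yaw": 0},
    {"claw": 1,"delta_pos": [0,0.15,1.6],"yaw": 0},
    {"claw": 1,"delta_pos": [0,0,1.4],"yaw": 0},
    {"claw": 1,"delta_pos": [0,0,0.7],"yaw": 0},
    {"claw": 1,"delta_pos": [0,0,0.3],"yaw": 0},
    {"claw": 1,"delta_pos": [0,0,0.1],"yaw": 0},
    {"claw": 1,"delta_pos": [0,0,0],"yaw": 0}
  ]
}}

```text
clock: 38.75
eef_pos: [492.9, -169.5, 186.4]
tcp_rot: [3.111, 0.02, 1.676]
contact_force: [-0.1, -1.3, -0.1]
opening: 0.178
grasp_force: 39.9
```

Emit:
{"name": "apply_moves", "arguments": {
  "deltas": [
    {"claw": 1,"delta_pos": [0,0,0.15],"yaw": 0},
    {"claw": 1,"delta_pos": [0,0,0],"yaw": 0}
  ]
}}

```text
clock: 39.0
eef_pos: [492.8, -169.5, 184.7]
tcp_rot: [3.111, 0.02, 1.676]
contact_force: [-0.1, 0.4, -0.7]
opening: 0.175
grasp_force: 39.9
```

Emit:
{"name": "apply_moves", "arguments": {
  "deltas": [
    {"claw": 1,"delta_pos": [0,0,0.15],"yaw": 0},
    {"claw": 1,"delta_pos": [0,0,0],"yaw": 0}
  ]
}}

```text
clock: 39.25
eef_pos: [492.8, -169.5, 182.9]
tcp_rot: [3.111, 0.02, 1.676]
contact_force: [-0.3, 0.2, -1.2]
opening: 0.175
grasp_force: 39.9
```

Emit:
{"name": "apply_moves", "arguments": {
  "deltas": [
    {"claw": 1,"delta_pos": [0,0,0.1],"yaw": 0},
    {"claw": 1,"delta_pos": [0,0,0],"yaw": 0}
  ]
}}

```text
clock: 39.5
eef_pos: [492.9, -169.5, 182.3]
tcp_rot: [3.111, 0.02, 1.676]
contact_force: [-2.0, 0.9, 5.5]
opening: 0.171
grasp_force: 40.6
```

Contact. Release gently and lift.

Emit:
{"name": "apply_moves", "arguments": {
  "deltas": [
    {"claw": 0.5,"delta_pos": [0,0,0],"yaw": 0},
    {"claw": 0.2,"delta_pos": [0,0,0],"yaw": 0},
    {"claw": 0.1,"delta_pos": [0,0,0],"yaw": 0},
    {"claw": 0.1,"delta_pos": [0,0,-1],"yaw": 0},
    {"claw": 0.1,"delta_pos": [0,0,-3],"yaw": 0},
    {"claw": 0.1,"delta_pos": [0,0,-4],"yaw": 0},
    {"claw": 0.1,"delta_pos": [1,0,-5],"yaw": 0},
    {"claw": 0.1,"delta_pos": [0,0,-3],"yaw": 0}
  ]
}}

```text
clock: 40.5
eef_pos: [486.7, -156.5, 344.7]
tcp_rot: [3.109, 0.021, 1.676]
contact_force: [0.2, 0.3, -0.1]
opening: 0.453
grasp_force: 0.0
```

Emit:
{"name": "apply_moves", "arguments": {
  "deltas": [
    {"claw": 0.1,"delta_pos": [4,-4,0],"yaw": 0},
    {"claw": 0.1,"delta_pos": [4,-4,0],"yaw": 0},
    {"claw": 0.1,"delta_pos": [4,-4,0],"yaw": 0},
    {"claw": 0.1,"delta_pos": [0,0,0],"yaw": 0},
    {"claw": 0.1,"delta_pos": [0,0,0],"yaw": 0}
  ]
}}

```text
clock: 41.12
eef_pos: [355.4, -50.2, 336.5]
tcp_rot: [3.109, 0.021, 1.676]
contact_force: [0.7, 0.4, -0.9]
opening: 0.454
grasp_force: 0.0
```

```bash
python3 - <<'E'
from mv import *
s=r.sense();print(s['clock'],s['eef_pos'],np.abs(s['qvel']).max())
f=snap('top','t9');C=cloud(f);X,Y,Z=np.moveaxis(C,-1,0)
cv2.imwrite('pics/t9c.png',cv2.resize(f['img'][50:250,230:500],(800,593),interpolation=cv2.INTER_CUBIC))
def rect(n,m):
    P=C[m][:,:2].astype(np.float32);rr=cv2.minAreaRect(P);print(n,len(P),np.round(rr[0],1),np.round(rr[1],1),round(rr[2],1),np.median(Z[m]).round(1))
rect('fork',(abs(X-494)<42)&(abs(Y+158)<82)&(Z>10)&(Z<30))
rect('spoon',(np.hypot(X-527,Y+414)<90)&(Z>9)&(Z<30))
rect('tray',(abs(X-494)<70)&(abs(Y+158)<110)&(Z>20)&(Z<30))
rect('thali',(np.hypot(X-527,Y+414)<115)&(Z>9)&(Z<30))
rect('k1',(np.hypot(X-410,Y-23)<60)&(Z>30)&(Z<50));rect('k2',(np.hypot(X-699,Y+281)<60)&(Z>30)&(Z<50))
E
```

```text
41.125 [355.36737959 -50.24967857 336.53583501] 0.024685071670201515
fork 438 [ 494.8 -163.6] [149.3  80.8] 89.6 18.0
spoon 447 [ 529.7 -419.6] [153.4 160.2] 13.4 16.6
tray 596 [ 493.6 -158.1] [110.6 190.2] 1.3 25.3
thali 1102 [ 526.4 -414.4] [207.5 207.9] 24.9 16.5
k1 132 [428.2  31.2] [39.9 81.5] 22.6 38.1
k2 242 [ 699.1 -281.7] [81.9 81.4] 71.0 38.1
```

View pics/t9c.png

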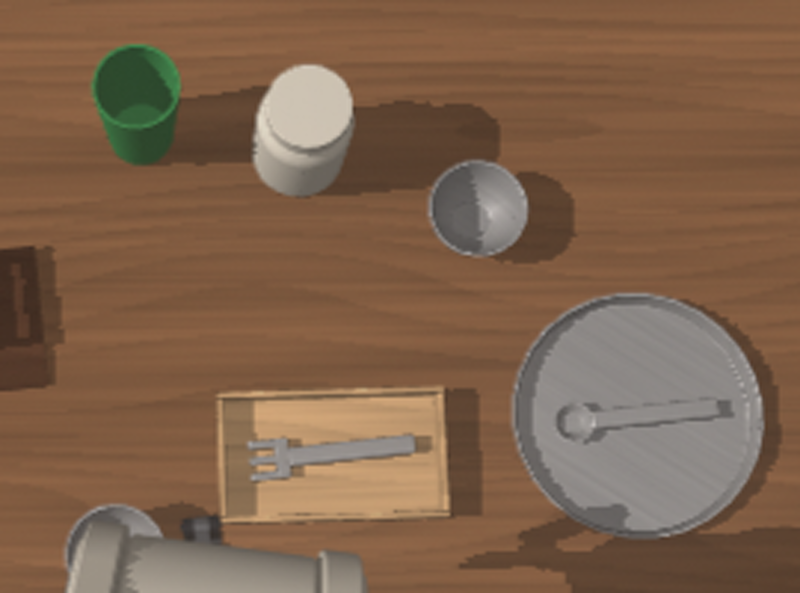

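The picture shows the fork flat in the small tray (330,455) and the spoon flat on the thali (640,415). The katoris, tumbler and jar have not moved.

```bash
python3 -c "
from rig import r
print(r.sign_off())"
```

```text
the job is handed in; nothing more can be done
None
```

I pressed the slide to its stop and let it return; the spoon now lies flat on the thali and the fork flat in the small tray, with the bystanders left where they stood. The job was handed in at about 41 s.

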